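# Empty the screw-cap ball canister

### The job

Unscrew the orange cap of the clear canister about two thirds of a turn, to its stop, so that it stands well clear of the mouth, then tip the canister over by its red handle so that all four steel balls drop into the blue tray. Set the canister back against its rear stop and screw the cap fully home again. Leave the other things on the bench where they are.

Things in the scene. Friction and masses are not known exactly. Their poses are not given: they have to be found in the camera images.
- pivot (a point): Point on the tipping axis, amid the clear canister, 160 mm above the bench. Axes turn with the canister: z = its long axis, from floor to mouth and orange cap; x = towards the red handle bar; y = along the level tipping axis. Clear cylinder 62 mm outside diameter, 100 mm long (50 mm each way), mouth under the cap; below its floor a 24 mm wide steel boss reaches 80 mm from this point
- canister (a joint): Tipping angle, rad. At 0 the canister rests on its rear stop, mouth leaning 0.436 rad (25 degrees) from vertical to the tray side; tipping further that way adds to it (lean = 0.436 + value); far stop 1.85, mouth 41 degrees below level. Balls roll out only past about 1.2. Stiff (0.8 N m, about 7 N at the handle), stays where left. Starts at 0 to 0.12
- handle (a point): Middle of the red round handle bar: 12 mm thick, parallel to the tipping axis, 110 mm from the pivot along the pivot's x axis; at canister angle a it stands 0.436 + a rad above level, so it comes up and over as the canister tips. Two flat arms (inner faces 74 mm apart) carry its ends: pinch it from above at its middle; it turns between the fingers as it follows its arc
- cap (a joint): Screw angle, rad: 0 = fully home (as at the start), grows as it is unscrewed, anticlockwise looking down on the knob; end stop 4.4 (0.7 turn). Coarse thread: the cap rises 36 mm a turn (5.73 mm per rad) along the canister axis. It stays on its central brass rod (10 mm), so it never lifts off, and stays where it is left. Friction 0.06 N m
- knob (a point): Centre, half-way up, of the round black knurled grip knob on the cap: 40 mm diameter, 38 mm tall, on the canister axis; cap home, it is 79 mm from the pivot along the pivot's z axis, plus 5.73 mm per rad unscrewed. The orange cap disc under it (68 mm diameter, 10 mm thick) has its top face 19 mm below this point. z axis = away from the canister; turns with the cap
- tray: Blue open catch tray fixed on the bench under the canister and before it, on the side it tips to: 200 mm (its x) by 170 mm (its y) by 36 mm high, walls and floor 4 mm. Origin: centre of the underside
- stand: Green fixed stand. Origin on the bench straight below the pivot; x from the tray side to the handle side, y along the tipping axis. Base plate from 70 to 150 mm along +x, 80 mm to either side, 12 mm thick; two columns at 80 to 104 mm along +x, inner faces 96 mm apart, 10 mm thick, 170 mm tall, with arms forward to the pivot
- ball0_center (a point): Centre of one of the four loose steel balls, 14 mm diameter, 11 g, at the start inside the closed canister
- ball1_center (a point): Centre of one of the four loose steel balls, 14 mm diameter, 11 g, at the start inside the closed canister
- ball2_center (a point): Centre of one of the four loose steel balls, 14 mm diameter, 11 g, at the start inside the closed canister
- ball3_center (a point): Centre of one of the four loose steel balls, 14 mm diameter, 11 g, at the start inside the closed canister
- screwdriver_grip (a point): Handle of a loose screwdriver on the bench; a bystander, leave it where it is
- wrench_grip (a point): Handle of a loose steel wrench on the bench; a bystander, leave it where it is
- hammer_grip (a point): Handle of a loose hammer on the bench; a bystander, leave it where it is
- oil: Small white oil bottle with yellow label and red cap, 44 mm diameter, 110 mm tall, standing; origin at its underside; a bystander, leave it where it is
- discs: Stack of black cutting discs, 115 mm diameter, 12 mm thick; origin at its underside; a bystander, leave it where it is
- vblock: Steel V-block, 60 x 45 x 42 mm; origin at its underside; a bystander, leave it where it is

How it is judged:
By the outcome, as a careful person would: the job done as asked, in the order asked, and still so for the second after the job is handed in, with the robot touching nothing.
It also fails if it takes over 72 s, if anything falls off the work surface, if the arm or the gripper's body presses on something with over 40 N, if the wrist force passes 120 N, or if a joint passes its speed limit or range.

### The arm

A 6-joint arm with a two-finger parallel gripper is mounted at the origin on the work surface. World frame = base frame: x ahead of the robot, y to its left, z up, the work surface at z = 0. Lengths are in mm, angles in degrees, forces in N, time in s.
With the tool pointing down it reaches from about 350 to 850 mm from the base axis. Payload 8.1 kg.
Tool frame: the origin (TCP) lies between the finger pads; the fingertips stand 22 mm ahead of it and the grasp point (between the pads) lies 3 mm ahead of it; z points along the fingers, y is the direction in which the jaws open and shut (so a half turn about z gives the same grasp; the last joint's range is limited). The gripper opens to 85 mm and grips with 20 to 120 N. Pads are 22 mm wide; open, the fingers measure 114 mm over their backs; the gripper's body (76 mm by 85 mm) begins 54 mm behind the grasp point. The pads swing forward as they close: fully open they stand 13 mm farther back than shut.
Start: joints at [62.945, 7.471, 85.268, -0, 87.261, -4.893], TCP at [226.315, 555.686, 253.292] pointing down, gripper open.
Joint ranges: [-169.43, 169.43], [-51.17, 129.36], [1.28, 143.12], [-76.62, 256.62], [0, 156.53], [-152.29, 152.29]. Speed limits (degrees/s): [136.94, 136.94, 159.86, 180, 180, 180].

### API

Orientations are given as [roll, pitch, yaw] about the fixed x, y, z axes, in that order (R = Rz(yaw) Ry(pitch) Rx(roll)).
In Python, from bench import r gives the robot as it stands.
- The arm moves only by the tool drive_tool, never from a script. Its argument "moves" is a list of rows, each a list of 2 entries, a list of its own where there are three numbers: the shift along the world's x, y, z in mm, then the turn about the world's z in degrees. A call has exactly 8 rows; each row is the pose to reach, as a shift and turn from the pose commanded when the call began; what a row does not reach only later rows make up. A row lasts 1/12 s, in which the tool goes at most 41.7 mm and 7.16 degrees, less where a joint would pass 70% of its speed; a pose out of reach is approached as far as the arm can. A call with a gripper value outside its range is refused whole. "fingers" is the finger opening in mm, from 0 to 85.4, set as the call begins (left out, the last holds). The fingers move at their own pace and stop on an object; "squeeze" is the grip in N (left out, the last holds). Time passes only in rows, so rows that repeat a pose let the fingers close, or fill a call up. It gives the time, the measured TCP pose, the force and the opening at its end, in the units of the state.
- r.sense(): the state, without advancing time (a new reading comes with each control period).
- r.snapshot(name): name is "scene" or "top" or "wrist"; returns a dict with "pixels" (400x640x3 uint8, red, green, blue), "camera_matrix" (3x3 intrinsics, pixels), "k1" (the pictures are not rectified: a ray, as slopes to the right and down, at radius r is drawn at 1 + k1 r^2 times it, then the intrinsics apply), "xyz" and "orientation" of the camera in the world. Camera axes: x right, y down, z forward; pixel columns grow to the right and rows downward; lengths in mm; the calibration is good to about 2 mm. A picture is of the moment at which its call begins. There is no depth.
- r.hand_in(): hands the job in, once; it reports no verdict.
The state is a dict: "time": time; "joint_pos": joint angles; "qd": joint speeds; "joint_efforts": joint torques, N m; "tool_pos": TCP position; "tcp_rot": TCP orientation; "ft_force": force on the tool from outside, world axes, zero at the start; "wrist_torque": the same for the moment, N m; "finger_gap": finger opening in mm.
Only numpy, scipy, OpenCV 4.12 (cv2) and the standard library are available. Lean on these libraries where they do the work, as an engineer would, in place of code of your own. Each camera call takes 0.05 s, during which the arm holds its last target.

## Working session

There is one attempt and no reset: what is moved stays moved. The work goes in short steps, Python scripts to look and compute and a tool call to move; the robot and the scene stay as the last step left them, time stands still between calls to the robot, and variables do not carry over. Pictures are saved under pics/ and viewed, and the job is handed in when it is done.

Besides the shell and the picture viewer there is one more tool, called after "Emit:" in YAML: its name, and indented under it one key for each argument. drive_tool: Moves the arm, as the interface text tells. Its arguments: {"type":"object","properties":{"moves":{"type":"array","items":{"type":"array"}},"fingers":{"type":"number"},"squeeze":{"type":"number"}},"required":["moves"]}

```bash
ls; mkdir -p pics; cat > h.py <<'E'
import numpy as np, cv2
from bench import r
from scipy.spatial.transform import Rotation as R
def snap(n,f):
    s=r.snapshot(n); cv2.imwrite('pics/'+f+'.png',cv2.cvtColor(s['pixels'],cv2.COLOR_RGB2BGR)); np.save('pics/'+f+'.npy',s,allow_pickle=True); return s
def load(f): return np.load('pics/'+f+'.npy',allow_pickle=True).item()
E
python3 - <<'E'
from h import *
print(r.sense())
for n in ['scene','top','wrist']:
    s=snap(n,n+'0'); print(n,{k:v for k,v in s.items() if k!='pixels'})
E
```

```text
pics
{'time': 0.0, 'joint_pos': array([ 6.29437011e+01,  7.51492392e+00,  8.53295026e+01,  4.95885922e-04,
        8.72614094e+01, -4.89306179e+00]), 'qd': array([0.06724352, 0.00983412, 0.01888092, 0.06757609, 0.05112942,
       0.08708234]), 'joint_efforts': array([-1.72950618e-03, -5.69396031e+01, -5.00549948e+01, -5.70486081e-04,
        1.50756910e-02,  3.92947499e-06]), 'tool_pos': array([226.09231992, 555.22254915, 252.24417292]), 'tcp_rot': array([-1.79894592e+02, -9.52088002e-03,  1.57836730e+02]), 'ft_force': array([-0.49626193, -0.61580022, -0.44113275]), 'wrist_torque': array([-0.03588101, -0.02459423, -0.01758486]), 'finger_gap': 85.31720574221912}
scene {'camera_matrix': array([[441.48542709,   0.        , 329.49257885],
       [  0.        , 441.48542709, 205.30571399],
       [  0.        ,   0.        ,   1.        ]]), 'k1': 0.005876416157882417, 'xyz': array([ 953.98562028,  614.12086551, 1325.73300597]), 'orientation': array([-145.7827023 ,    0.95963934,  143.25140366])}
top {'camera_matrix': array([[411.46565703,   0.        , 316.99398687],
       [  0.        , 411.46565703, 195.7573354 ],
       [  0.        ,   0.        ,   1.        ]]), 'k1': -0.08754166706859066, 'xyz': array([ 2.76341072e+02, -6.86349359e-02,  1.42710708e+03]), 'orientation': array([-1.70188973e+02,  9.99461157e-02, -9.06269392e+01])}
wrist {'camera_matrix': array([[315.2052657 ,   0.        , 320.92553988],
       [  0.        , 315.2052657 , 200.92164909],
       [  0.        ,   0.        ,   1.        ]]), 'k1': -0.005554260183808894, 'xyz': array([160.71318968, 581.91173687, 372.42713392]), 'orientation': array([1.63622788e+02, 8.66676131e-02, 6.78178872e+01])}
```

View pics/scene0.png

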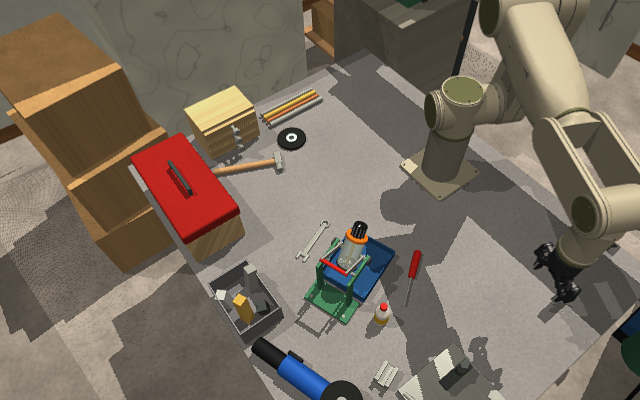

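View pics/top0.png

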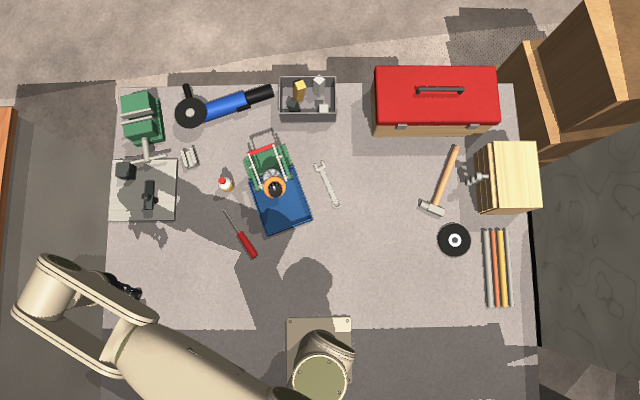

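View pics/wrist0.png

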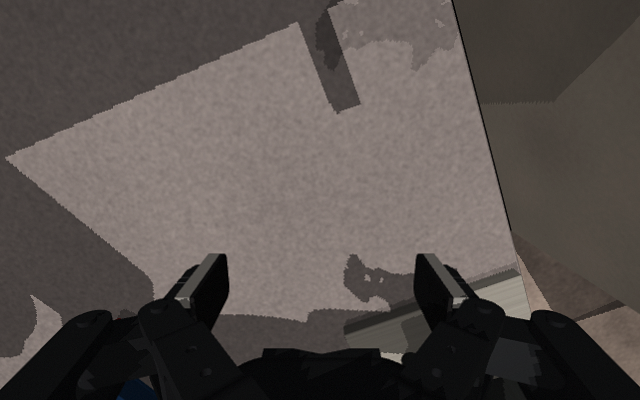

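```bash
python3 - <<'E'
from h import *
a=load('top0')['pixels'][120:245,220:345]; b=load('scene0')['pixels'][210:335,290:415]
im=np.hstack([cv2.resize(x,(390,390),interpolation=cv2.INTER_CUBIC) for x in (a,b)])
cv2.imwrite('pics/crop0.png',im[:,:,::-1])
E
```

```text
(no output)
```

View pics/crop0.png

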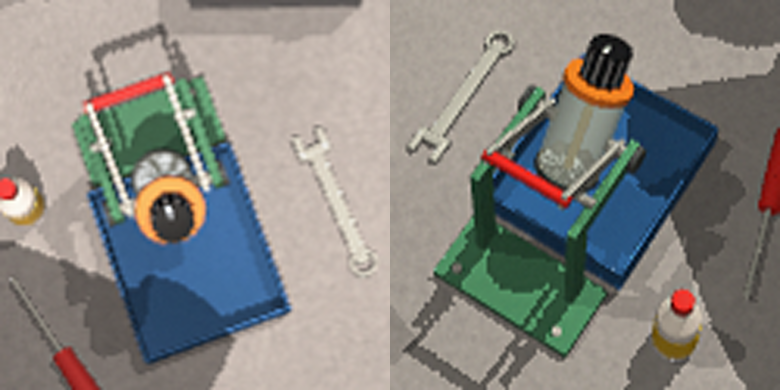

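```bash
cat >> h.py <<'E'
def ray(s,uv):
    K=s['camera_matrix']; uv=np.atleast_2d(uv).astype(float)
    d=(uv-[K[0,2],K[1,2]])/[K[0,0],K[1,1]]; u=d.copy()
    for _ in range(20): u=d/(1+s['k1']*(u**2).sum(1,keepdims=True))
    D=np.c_[u,np.ones(len(u))]@R.from_euler('xyz',s['orientation'],degrees=True).as_matrix().T
    return s['xyz'],D/np.linalg.norm(D,axis=1,keepdims=True)
def plane(s,uv,z):
    o,D=ray(s,uv); return o+D*((z-o[2])/D[:,2])[:,None]
def tri(ss,uvs):
    A=np.zeros((3,3));b=np.zeros(3);L=[]
    for s,uv in zip(ss,uvs):
        o,D=ray(s,uv);P=np.eye(3)-np.outer(D[0],D[0]);A+=P;b+=P@o;L.append((o,P))
    x=np.linalg.solve(A,b); return x,[np.linalg.norm(P@(x-o)) for o,P in L]
def proj(s,X):
    X=np.atleast_2d(X)
    c=(X-s['xyz'])@R.from_euler('xyz',s['orientation'],degrees=True).as_matrix()
    u=c[:,:2]/c[:,2:]; u=u*(1+s['k1']*(u**2).sum(1,keepdims=True)); K=s['camera_matrix']
    return u*[K[0,0],K[1,1]]+[K[0,2],K[1,2]]
def mask(s,name,box):
    hsv=cv2.cvtColor(s['pixels'],cv2.COLOR_RGB2HSV); h,S,v=cv2.split(hsv)
    m={'red':((h<5)|(h>172))&(S>150)&(v>90),'orange':(h>=8)&(h<20)&(S>170)&(v>100),'blue':(h>100)&(h<118)&(S>120)&(v>40)}[name]
    o=np.zeros(m.shape,np.uint8); x0,y0,x1,y1=box; o[y0:y1,x0:x1]=m[y0:y1,x0:x1]; return o
E
python3 - <<'E'
from h import *
t=load('top0');s=load('scene0')
bt=(235,125,320,240);bs=(300,215,400,320)
for n in ['red','orange','blue']:
  for S,b in((t,bt),(s,bs)):
    m=mask(S,n,b); k,l,st,c=cv2.connectedComponentsWithStats(m); i=1+np.argmax(st[1:,4])
    pts=cv2.findNonZero((l==i).astype(np.uint8)); 
    print(n,st[i],c[i],cv2.minAreaRect(pts), cv2.boxPoints(cv2.minAreaRect(pts)).round(1).tolist())
E
```

```text
red [249 144  23  11  78] [260.14102564 149.26923077] ((260.45001220703125, 149.3500213623047), (3.478506088256836, 23.400856018066406), 71.56505584716797) [[248.8000030517578, 151.39999389648438], [271.0, 144.0], [272.1000061035156, 147.3000030517578], [249.89999389648438, 154.6999969482422]]
red [319 258  29  18 122] [333.47540984 266.47540984] ((333.3805847167969, 266.2021789550781), (31.38468360900879, 4.343764305114746), 30.5792293548584) [[318.79998779296875, 260.1000061035156], [321.0, 256.29998779296875], [348.0, 272.29998779296875], [345.79998779296875, 276.1000061035156]]
orange [269 194   2   3   3] [269.33333333 195.        ] ((269.3000183105469, 195.1000213623047), (2.2360680103302, 0.4472135603427887), 63.43495178222656) [[268.6000061035156, 194.1999969482422], [269.0, 194.0], [270.0, 196.0], [269.6000061035156, 196.1999969482422]]
orange [346 229  22  15 151] [355.77483444 237.87417219] ((356.1492919921875, 236.98190307617188), (22.467269897460938, 11.569971084594727), 19.653823852539062) [[343.6000061035156, 238.6999969482422], [347.5, 227.8000030517578], [368.70001220703125, 235.3000030517578], [364.79998779296875, 246.1999969482422]]
blue [ 248  166   65   70 2036] [282.42878193 206.99263261] ((279.7132873535156, 200.48294067382812), (57.69879150390625, 48.788578033447266), 69.90476989746094) [[246.89999389648438, 181.8000030517578], [292.70001220703125, 165.0], [312.5, 219.1999969482422], [266.70001220703125, 236.0]]
blue [ 353  236   42   67 1258] [371.85214626 267.78060413] ((367.41082763671875, 269.996826171875), (31.52443504333496, 60.41517639160156), 28.610462188720703) [[339.1000061035156, 289.0], [368.0, 235.89999389648438], [395.70001220703125, 251.0], [366.79998779296875, 304.1000061035156]]
```

```bash
python3 - <<'E'
from h import *
t=load('top0');s=load('scene0')
print('handle mid',tri([t,s],[(260.3,149.3),(333.4,266.3)]))
# ends: top left / right ; scene left/right -> handle end pairs
e1=tri([t,s],[(249.4,153.),(346.9,274.2)]);e2=tri([t,s],[(271.5,145.7),(319.9,258.2)]);print(e1,e2)
e1=tri([t,s],[(249.4,153.),(319.9,258.2)]);e2=tri([t,s],[(271.5,145.7),(346.9,274.2)]);print(e1,e2)
d=e2[0]-e1[0];print('len',np.linalg.norm(d),np.degrees(np.arctan2(d[1],d[0])))
b=np.array([[246.9,181.8],[292.7,165],[312.5,219.2],[266.7,236]])
P=plane(t,b,36);print(P.round(1),[np.linalg.norm(P[i]-P[(i+1)%4]).round(1) for i in range(4)]);
for i in range(4):
  q=P[(i+1)%4]-P[i];print(np.degrees(np.arctan2(q[1],q[0])))
print(P.mean(0))
# orange outline (looser)
hsv=cv2.cvtColor(t['pixels'],cv2.COLOR_RGB2HSV)[180:200,258:292]
E
```

```text
handle mid (array([631.56357127, 170.57097904, 218.50717771]), [np.float64(0.6958029446256924), np.float64(0.6958029446258684)])
(array([618.31077283, 207.47479216, 215.10202529]), [np.float64(3.6609224765329778), np.float64(3.6609224765328934)]) (array([644.66774467, 132.80486002, 222.27675743]), [np.float64(5.270435793298171), np.float64(5.270435793298238)])
(array([634.24497264, 172.8352865 , 263.95225737]), [np.float64(35.98521605889796), np.float64(35.985216058898054)]) (array([628.36334058, 169.17964748, 185.03553955]), [np.float64(36.87172408347742), np.float64(36.871724083477346)])
len 79.21998259758352 -148.1376103711498
[[568.7 241.8  36. ]
 [626.5  83.1  36. ]
 [436.2  15.9  36. ]
 [380.7 171.3  36. ]] [np.float64(168.9), np.float64(201.7), np.float64(165.0), np.float64(200.7)]
-69.99928478011529
-160.55053409900424
109.65533024488047
20.560014219047215
[503.02143999 128.01534599  36.        ]
```

Emit:
drive_tool:
  moves:
    - [[0,0,40],0]
    - [[20,-30,88],7]
    - [[45,-65,88],14]
    - [[67,-100,88],21]
    - [[88,-135,88],28]
    - [[110,-170,88],35]
    - [[132,-204,88],42]
    - [[154,-238,88],42]
  fingers: 85
  squeeze: 40

```text
time: 0.82
tool_pos: [367.6, 336.6, 341.2]
tcp_rot: [180.0, -0.0, -159.7]
ft_force: [0.9, 0.8, 0.9]
finger_gap: 85.3
```

Emit:
drive_tool:
  moves:
    - [[22,-34,0],0]
    - [[44,-68,0],0]
    - [[66,-102,0],0]
    - [[88,-136,0],0]
    - [[108,-166,0],0]
    - [[125,-192,0],0]
    - [[125,-192,0],0]
    - [[125,-192,0],0]

```text
time: 1.48
tool_pos: [492.8, 144.4, 340.7]
tcp_rot: [180.0, -0.1, -160.4]
ft_force: [-1.1, -0.2, 0.2]
finger_gap: 84.8
```

```bash
python3 - <<'E'
from h import *
s=snap('wrist','w1'); print({k:v for k,v in s.items() if k!='pixels'}); q=r.sense(); print(q['time'],q['tool_pos'],q['tcp_rot'],q['joint_pos'])
E
```

```text
{'camera_matrix': array([[315.2052657 ,   0.        , 320.92553988],
       [  0.        , 315.2052657 , 200.92164909],
       [  0.        ,   0.        ,   1.        ]]), 'k1': -0.005554260183808894, 'xyz': array([426.37716286, 119.79454961, 460.86153495]), 'orientation': array([ 1.63679295e+02, -1.85800920e-03,  1.09622188e+02])}
1.5333 [492.34833075 145.50025625 340.86724008] [ 1.79971560e+02 -5.21850496e-02 -1.60259759e+02] [ 1.07267652e+01 -7.10543508e+00  9.08257376e+01  2.00359878e-02
  9.63356934e+01 -9.90112617e+01]
```

View pics/w1.png

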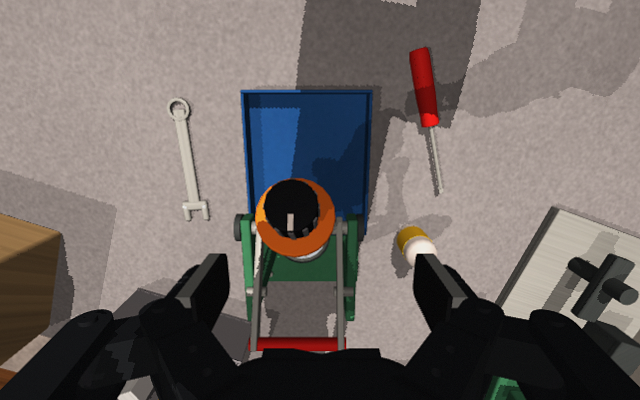

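```bash
python3 - <<'E'
from h import *
w=load('w1');t=load('top0');s=load('scene0')
ex=np.array([np.cos(np.radians(20)),np.sin(np.radians(20))]);ey=np.array([-ex[1],ex[0]])
def loc(P): P=np.atleast_2d(P); return np.c_[P[:,:2]@ex,P[:,:2]@ey,P[:,2]].round(1)
m=mask(w,'red',(230,330,360,352)); p=np.argwhere(m); print('red',p[:,1].min(),p[:,1].max(),p[:,0].min(),p[:,0].max())
for x in (p[:,1].min()+3,p[:,1].max()-3): q=p[p[:,1]==x][:,0]; print(x,q.min(),q.max())
m=mask(w,'orange',(240,165,350,270)); c=max(cv2.findContours(m,0,1)[0],key=cv2.contourArea); h=cv2.convexHull(c); e=cv2.fitEllipse(h); print('orange',e,h[:,0].min(0),h[:,0].max(0))
k=(w['pixels'].max(2)<60).astype(np.uint8); k[:170]=0;k[245:]=0;k[:,:255]=0;k[:,325:]=0
c=max(cv2.findContours(k,0,1)[0],key=cv2.contourArea);h=cv2.convexHull(c);print('knob',cv2.fitEllipse(h),h[:,0].min(0),h[:,0].max(0))
hm,_=tri([t,s],[(260.3,149.3),(333.4,266.3)]);print('handle',loc(hm))
print('handle wrist ray z218',loc(plane(w,(297,344),218.5)),'z212',loc(plane(w,(297,344),212)))
print('tray rim edges',loc(plane(w,[(242,91),(372,91),(243,210),(367,232)],36)))
print('knob top',loc(plane(w,(291.5,207),247)), 'disc',loc(plane(w,(295.5,216),212)))
E
```

```text
red 248 345 340 350Traceback (most recent call last):
  File "<stdin>", line 6, in <module>
    return umr_minimum(a, axis, None, out, keepdims, initial, where)
ValueError: zero-size array to reduction operation minimum which has no identity
```

```bash
cat > loc.py <<'E'
from h import *
ex=np.array([np.cos(np.radians(20)),np.sin(np.radians(20))]);ey=np.array([-ex[1],ex[0]])
def loc(P): P=np.atleast_2d(P); return np.c_[P[:,:2]@ex,P[:,:2]@ey,P[:,2]].round(1)
E
python3 - <<'E'
from loc import *
w=load('w1');t=load('top0');s=load('scene0')
m=mask(w,'red',(230,330,360,356)); p=np.argwhere(m)
for x in (255,275,295,315,335): q=p[p[:,1]==x][:,0]; print(x,q.min() if len(q) else 0,q.max() if len(q) else 0)
m=mask(w,'orange',(240,165,350,270)); c=max(cv2.findContours(m,0,1)[0],key=cv2.contourArea); h=cv2.convexHull(c); e=cv2.fitEllipse(h); print('orange',e,h[:,0].min(0),h[:,0].max(0))
k=(w['pixels'].max(2)<60).astype(np.uint8); k[:170]=0;k[245:]=0;k[:,:255]=0;k[:,325:]=0
c=max(cv2.findContours(k,0,1)[0],key=cv2.contourArea);h=cv2.convexHull(c);print('knob',cv2.fitEllipse(h),h[:,0].min(0),h[:,0].max(0))
hm,_=tri([t,s],[(260.3,149.3),(333.4,266.3)]);print('handle',loc(hm))
print('handle wrist ray z218',loc(plane(w,(297,344),218.5)),'z212',loc(plane(w,(297,344),212)))
print('tray rim edges',loc(plane(w,[(242,91),(372,91),(243,210),(367,232)],36)))
print('knob top',loc(plane(w,(291.5,207),247)), 'disc',loc(plane(w,(295.5,216),212)))
E
```

```text
255 0 0
275 340 347
295 340 348
315 340 350
335 340 350
orange ((294.70233154296875, 217.14251708984375), (77.36139678955078, 79.99614715576172), 65.50942993164062) [255 179] [334 256]
knob ((291.9619445800781, 208.40696716308594), (54.840911865234375, 59.857330322265625), 161.14930725097656) [264 179] [319 238]
handle [[651.8 -55.7 218.5]]
handle wrist ray z218 [[650.4 -56.8 218.5]] z212 [[656.  -57.4 212. ]]
tray rim edges [[ 419.3 -133.8   36. ]
 [ 420.4   32.    36. ]
 [ 578.7 -144.6   36. ]
 [ 613.3   32.3   36. ]]
knob top [[508.6 -54.6 247. ]] disc [[527.5 -55.  212. ]]
```

Emit:
drive_tool:
  moves:
    - [[4,-7,-15],-7]
    - [[8,-14,-30],-14]
    - [[12,-20,-45],-21]
    - [[12,-20,-56],-28]
    - [[12,-20,-56],-35]
    - [[12,-20,-70],-36]
    - [[12,-20,-100],-36]
    - [[12,-20,-100],-36]
  fingers: 80
  squeeze: 25

```text
time: 2.2
tool_pos: [501.2, 127.0, 235.9]
tcp_rot: [-179.8, -0.4, 164.0]
ft_force: [-0.9, -0.3, -2.4]
finger_gap: 79.9
```

```bash
python3 - <<'E'
from h import *
s=snap('wrist','w2'); q=r.sense(); print(q['time'],q['tool_pos'],q['tcp_rot'],q['ft_force'])
E
```

```text
2.25 [501.75162894 126.90694051 238.17279088] [-179.85791505   -0.34684766  163.95481466] [-0.40936831  0.16989082  0.40167176]
```

View pics/w2.png

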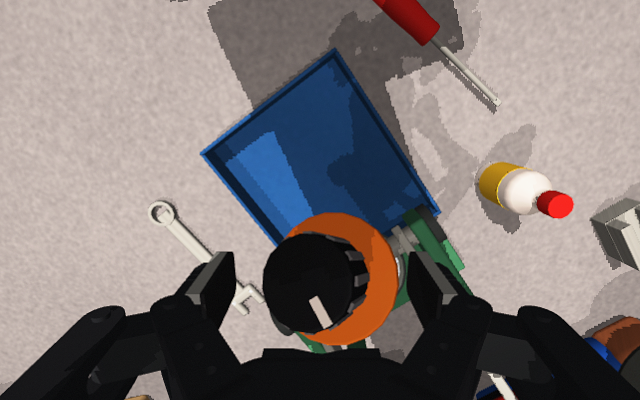

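Emit:
drive_tool:
  moves:
    - [[2,-2,0],0]
    - [[2,-2,0],0]
    - [[2,-2,0],0]
    - [[2,-2,0],0]
    - [[2,-2,0],0]
    - [[4,-1,1],0]
    - [[7,0,3],0]
    - [[9,1,4],0]
  fingers: 30
  squeeze: 25

```text
time: 2.92
tool_pos: [512.4, 124.9, 247.2]
tcp_rot: [-179.7, -0.1, 163.8]
ft_force: [-13.8, -14.1, 13.3]
finger_gap: 43.5
```

```bash
python3 - <<'E'
from h import *
s=snap('wrist','w3'); q=r.sense(); print(q['time'],q['tool_pos'],q['tcp_rot'],q['ft_force'],q['wrist_torque'],q['finger_gap'])
E
```

```text
2.9667 [512.85521438 124.94071889 247.71111395] [-1.79752858e+02 -9.62483778e-03  1.63773963e+02] [-13.30693327 -10.5138557   11.3360834 ] [-2.02594029  2.17575117  0.03308309] 43.03775286559613
```

View pics/w3.png

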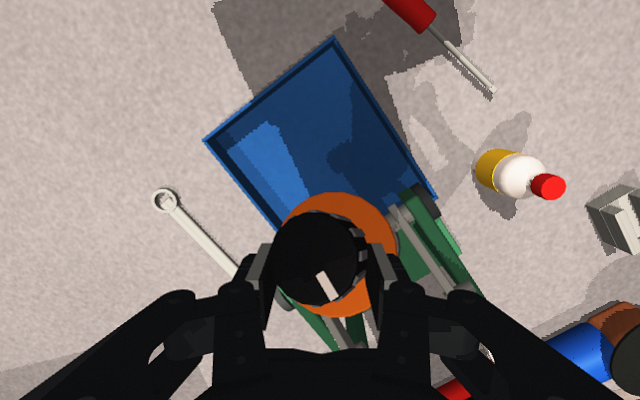

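Emit:
drive_tool:
  moves:
    - [[0,0,0.5],7]
    - [[-0.5,0,1],14]
    - [[-0.7,-0.2,1.7],21]
    - [[-1,-0.3,2.3],28]
    - [[-1.2,-0.4,2.8],35]
    - [[-1.5,-0.5,3.4],42]
    - [[-1.8,-0.7,4.1],49]
    - [[-2,-0.8,4.8],56]

```text
time: 3.63
tool_pos: [511.7, 129.7, 251.2]
tcp_rot: [179.8, 0.3, -139.7]
ft_force: [-5.0, 17.4, 4.4]
finger_gap: 38.8
```

Emit:
drive_tool:
  moves:
    - [[-0.3,-0.1,0.6],7]
    - [[-0.6,-0.2,1.3],14]
    - [[-0.6,-0.2,1.3],16]
    - [[-0.6,-0.2,1.3],16]
    - [[-0.6,-0.2,1.3],16]
    - [[-0.6,-0.2,1.3],16]
    - [[-0.6,-0.2,1.3],16]
    - [[-0.6,-0.2,1.3],16]

```text
time: 4.3
tool_pos: [510.9, 130.6, 255.0]
tcp_rot: [179.9, 0.5, -124.0]
ft_force: [-11.6, 22.7, 10.5]
finger_gap: 39.0
```

```bash
python3 - <<'E'
from h import *
s=snap('wrist','w4'); q=r.sense(); print(q['time'],q['tool_pos'],q['tcp_rot'],q['ft_force'],q['wrist_torque'],q['finger_gap'])
E
```

```text
4.35 [510.8855696  130.62893672 255.01422796] [ 179.90084622    0.47965473 -124.02140968] [-10.89136154  23.85434964  11.39641012] [ 2.28963546  0.40855385 -1.05481824] 38.63115317646831
```

View pics/w4.png

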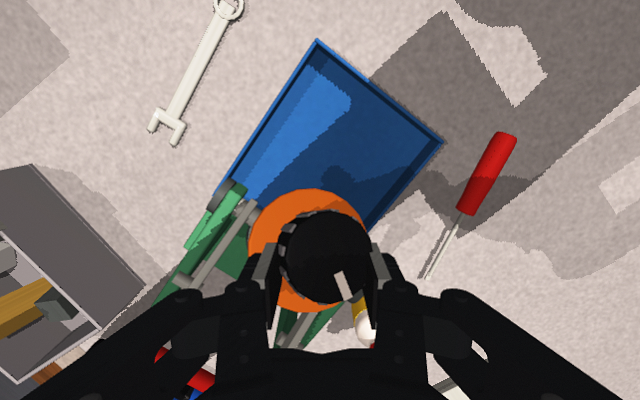

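Emit:
drive_tool:
  moves:
    - [[0,0,0],0]
    - [[0,0,0],0]
    - [[0,0,0],-7]
    - [[-1,-1,0],-14]
    - [[-2,-3,0],-21]
    - [[-3,-4,0],-28]
    - [[-3,-4,0],-35]
    - [[-3,-4,0],-42]
  fingers: 60

```text
time: 5.02
tool_pos: [508.3, 121.6, 252.4]
tcp_rot: [-180.0, 0.1, -166.5]
ft_force: [-0.1, -0.9, 0.1]
finger_gap: 60.0
```

Emit:
drive_tool:
  moves:
    - [[0,0,0],-7]
    - [[0,0,0],-14]
    - [[0,0,0],-21]
    - [[0,0,0],-28]
    - [[0,0,0],-32]
    - [[0,0,0],-32]
    - [[0,0,0],-32]
    - [[0,0,0],-32]

```text
time: 5.68
tool_pos: [508.0, 121.8, 251.8]
tcp_rot: [180.0, 0.0, 162.0]
ft_force: [-0.7, -0.4, -0.7]
finger_gap: 59.9
```

```bash
python3 - <<'E'
from loc import *
s=snap('wrist','w5'); q=r.sense(); print(q['time'],q['tool_pos'],loc(q['tool_pos']),q['tcp_rot'],q['ft_force'],q['wrist_torque'],q['finger_gap'])
E
```

```text
5.7333 [507.93875721 121.87798576 251.73871045] [[519.  -59.2 251.7]] [1.79993264e+02 2.97068351e-02 1.61956151e+02] [ 0.14904918 -0.0657884   0.99911409] [0.03472975 0.01619483 0.01924428] 59.83336240659392
```

View pics/w5.png

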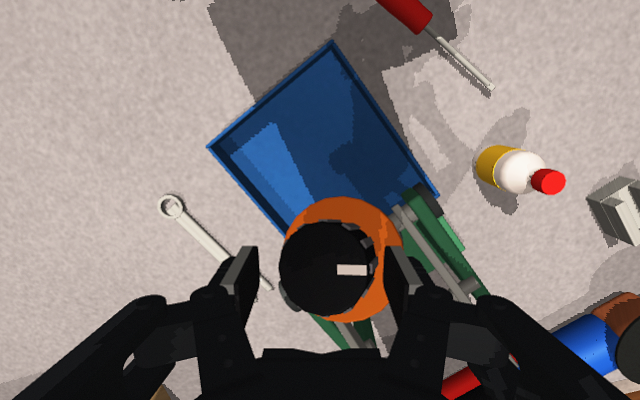

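Emit:
drive_tool:
  moves:
    - [[0,3,0],0]
    - [[0,3,0],0]
    - [[0,3,0],0]
    - [[0,3,0],0]
    - [[0,3,0.6],7]
    - [[-0.3,2.9,1.2],14]
    - [[-0.6,2.8,1.8],21]
    - [[-0.9,2.7,2.4],28]
  fingers: 30

```text
time: 6.4
tool_pos: [507.3, 125.6, 254.2]
tcp_rot: [179.9, 0.1, -169.8]
ft_force: [-0.1, 6.7, 1.9]
finger_gap: 39.4
```

Emit:
drive_tool:
  moves:
    - [[-0.2,-0.1,0.6],7]
    - [[-0.5,-0.2,1.2],14]
    - [[-0.7,-0.3,1.8],21]
    - [[-1,-0.4,2.4],28]
    - [[-1.2,-0.5,3],35]
    - [[-1.5,-0.6,3.6],42]
    - [[-1.6,-0.6,3.8],46]
    - [[-1.6,-0.6,3.8],46]

```text
time: 7.07
tool_pos: [504.5, 123.9, 260.0]
tcp_rot: [-180.0, -0.1, -123.9]
ft_force: [-18.8, 2.7, 18.7]
finger_gap: 39.2
```

Emit:
drive_tool:
  moves:
    - [[0,0,0],0]
    - [[0,0,0],0]
    - [[0,0,0],-7]
    - [[0,0,0],-14]
    - [[0,0,0],-21]
    - [[0,0,0],-28]
    - [[0,0,0],-35]
    - [[0,0,0],-42]
  fingers: 60

```text
time: 7.73
tool_pos: [505.1, 123.7, 256.9]
tcp_rot: [-180.0, -0.1, -166.5]
ft_force: [-0.3, 0.0, -1.0]
finger_gap: 60.0
```

Emit:
drive_tool:
  moves:
    - [[0,0,0],-7]
    - [[0,0,0],-14]
    - [[0,0,0],-21]
    - [[0,0,0],-28]
    - [[0,0,0],-32]
    - [[0,0,0],-32]
    - [[0,0,0],-32]
    - [[0,0,0],-32]

```text
time: 8.4
tool_pos: [505.2, 123.9, 257.3]
tcp_rot: [-180.0, -0.0, 162.0]
ft_force: [0.8, -0.3, 0.4]
finger_gap: 60.1
```

```bash
python3 - <<'E'
from loc import *
s=snap('wrist','w6'); q=r.sense(); print(q['time'],q['tool_pos'],loc(q['tool_pos']),q['tcp_rot'],q['ft_force'],q['wrist_torque'],q['finger_gap'])
E
```

```text
8.45 [505.2160346  123.96060251 257.35472771] [[517.1 -56.3 257.4]] [-1.79982490e+02 -1.19020539e-02  1.61963193e+02] [-0.71419451 -0.046268   -0.2953398 ] [0.0070145  0.07572699 0.01037424] 60.149864412412164
```

View pics/w6.png

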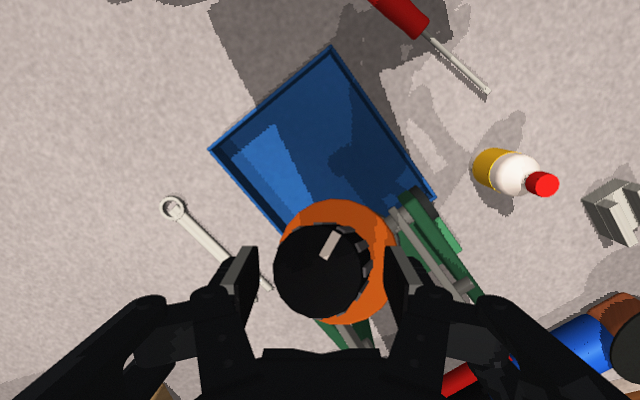

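Emit:
drive_tool:
  moves:
    - [[0,0,0],0]
    - [[0,0,0],0]
    - [[0,0,0],0]
    - [[0,0,0],0]
    - [[-0.2,0,0.7],7]
    - [[-0.5,-0.1,1.4],14]
    - [[-0.8,-0.2,2],21]
    - [[-1,-0.3,2.7],28]
  fingers: 30

```text
time: 9.12
tool_pos: [504.5, 124.6, 260.6]
tcp_rot: [179.9, 0.1, -169.8]
ft_force: [3.5, 6.5, -0.2]
finger_gap: 39.8
```

Emit:
drive_tool:
  moves:
    - [[-0.3,-0.1,0.7],7]
    - [[-0.6,-0.2,1.4],14]
    - [[-0.9,-0.3,2.1],21]
    - [[-1.2,-0.4,2.8],28]
    - [[-1.5,-0.5,3.4],35]
    - [[-1.7,-0.6,4],42]
    - [[-1.9,-0.6,4.2],46]
    - [[-1.9,-0.6,4.2],46]

```text
time: 9.78
tool_pos: [500.9, 122.8, 267.1]
tcp_rot: [179.9, -0.1, -123.9]
ft_force: [-18.5, -1.9, 21.8]
finger_gap: 39.4
```

Emit:
drive_tool:
  moves:
    - [[0,0,0],0]
    - [[0,0,0],0]
    - [[0,0,0],-7]
    - [[0,0,0],-14]
    - [[0,0,0],-21]
    - [[0,0,0],-28]
    - [[0,0,0],-35]
    - [[0,0,0],-42]
  fingers: 60

```text
time: 10.45
tool_pos: [502.3, 122.8, 263.9]
tcp_rot: [-180.0, -0.0, -166.5]
ft_force: [0.1, -0.3, 0.6]
finger_gap: 59.9
```

Emit:
drive_tool:
  moves:
    - [[0,0,0],-7]
    - [[0,0,0],-14]
    - [[0,0,0],-21]
    - [[0,0,0],-28]
    - [[0,0,0],-32]
    - [[0,0,0],-32]
    - [[0,0,0],-32]
    - [[0,0,0],-32]

```text
time: 11.12
tool_pos: [502.3, 123.0, 264.2]
tcp_rot: [-180.0, -0.0, 162.0]
ft_force: [-0.5, -0.2, -0.3]
finger_gap: 60.1
```

```bash
python3 - <<'E'
from loc import *
s=snap('wrist','w7'); q=r.sense(); print(q['time'],q['tool_pos'],loc(q['tool_pos']),q['tcp_rot'],q['ft_force'],q['wrist_torque'],q['finger_gap'])
E
```

```text
11.1667 [502.31935598 123.05473695 264.2346338 ] [[514.1 -56.2 264.2]] [-1.79981361e+02 -1.45230579e-02  1.61958248e+02] [-0.30523843 -0.44262896 -0.39775727] [ 0.0167021  -0.03111887  0.02790819] 59.90778028627406
```

View pics/w7.png

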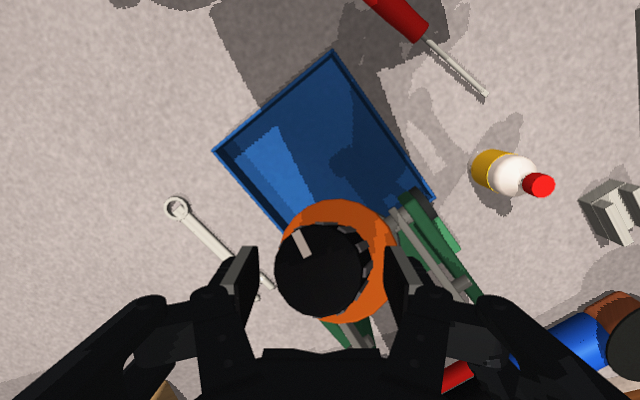

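Emit:
drive_tool:
  moves:
    - [[0,0,0],0]
    - [[0,0,0],0]
    - [[0,0,0],0]
    - [[0,0,0],0]
    - [[-0.2,0,0.7],7]
    - [[-0.5,-0.1,1.4],14]
    - [[-0.8,-0.2,2],21]
    - [[-1,-0.3,2.7],28]
  fingers: 30

```text
time: 11.83
tool_pos: [501.6, 123.6, 267.6]
tcp_rot: [179.9, 0.1, -169.8]
ft_force: [3.6, 6.6, -3.0]
finger_gap: 40.3
```

Emit:
drive_tool:
  moves:
    - [[-0.3,-0.1,0.7],7]
    - [[-0.6,-0.2,1.4],14]
    - [[-0.9,-0.3,2.1],21]
    - [[-1.2,-0.4,2.8],28]
    - [[-1.5,-0.5,3.4],35]
    - [[-1.7,-0.6,4],42]
    - [[-1.7,-0.6,4],45]
    - [[-1.7,-0.6,4],45]

```text
time: 12.5
tool_pos: [498.8, 121.8, 273.2]
tcp_rot: [-180.0, -0.1, -125.0]
ft_force: [-16.3, 0.0, 15.8]
finger_gap: 39.0
```

Emit:
drive_tool:
  moves:
    - [[0,0,0],0]
    - [[0,0,0],0]
    - [[0,0,0],0]
    - [[0,0,10],-7]
    - [[0,0,30],-14]
    - [[0,0,50],-21]
    - [[0,0,80],-28]
    - [[0,0,110],-35]
  fingers: 70

```text
time: 13.17
tool_pos: [499.2, 121.9, 381.0]
tcp_rot: [180.0, -0.1, -160.5]
ft_force: [1.1, 0.3, 0.4]
finger_gap: 69.5
```

```bash
python3 - <<'E'
from loc import *
s=snap('wrist','w8'); s=snap('top','t8');s=snap('scene','s8');q=r.sense(); print(q['time'],q['tool_pos'],loc(q['tool_pos']),q['tcp_rot'],q['ft_force'],q['wrist_torque'],q['finger_gap'])
a=load('t8')['pixels'][120:245,220:345]; b=load('s8')['pixels'][210:335,290:415]
im=np.hstack([cv2.resize(x,(390,390),interpolation=cv2.INTER_CUBIC) for x in (a,b)])
cv2.imwrite('pics/crop8.png',im[:,:,::-1])
E
```

```text
13.3167 [500.87179684 122.21652321 384.10778463] [[512.5 -56.5 384.1]] [-179.9153852     0.29580196 -160.18972423] [-0.05636972  0.3895994  -0.805142  ] [ 0.00994637 -0.01734814 -0.03145318] 69.89388914909735
```

View pics/w8.png

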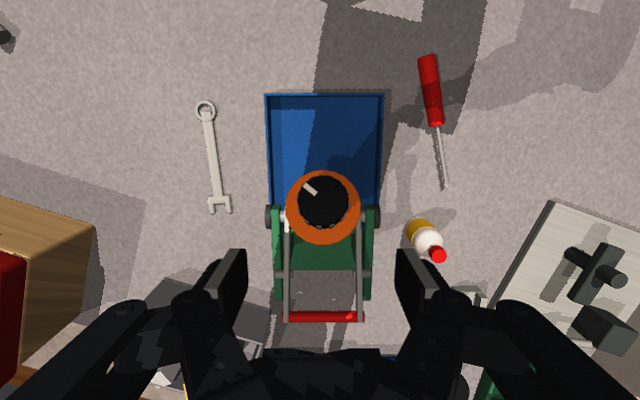

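View pics/crop8.png

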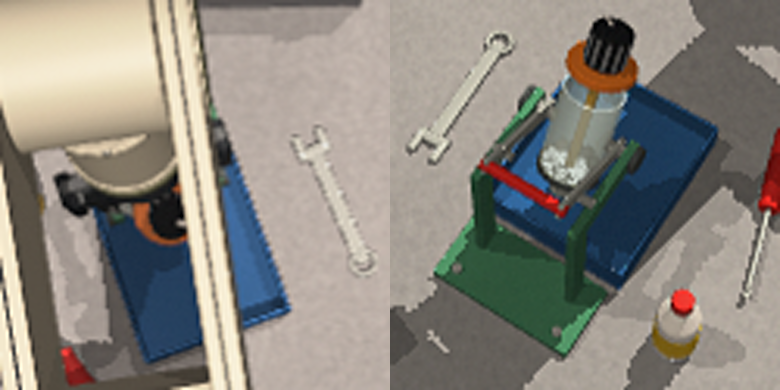

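```bash
cat > mark.py <<'E'
from loc import *
ex3=np.r_[ex,0];ey3=np.r_[ey,0];PV=557.5*ex3-55.5*ey3+[0,0,160]
def mark(f,a,cap,box,thr=110):
    w=load(f); th=.436+a; ax=-np.sin(th)*ex3+np.cos(th)*np.array([0,0,1]); px=np.cos(th)*ex3+np.sin(th)*np.array([0,0,1])
    top=PV+ax*(79+5.73*cap+19)
    p=w['pixels'].astype(int); x0,y0,x1,y1=box
    m=np.zeros(p.shape[:2],np.uint8); sub=p[y0:y1,x0:x1]; m[y0:y1,x0:x1]=(sub.min(2)>thr)&(np.ptp(sub,axis=2)<50)
    k,l,st,c=cv2.connectedComponentsWithStats(m); i=1+np.argmax(st[1:,4]); 
    o,D=ray(w,c[i]); X=o+D[0]*((top-o)@ax/(D[0]@ax))-top
    return c[i].round(1),st[i][4],'r %.1f ang %.1f'%(np.linalg.norm(X),np.degrees(np.arctan2(X@ey3,X@px))),proj(w,top).round(1)[0]
if __name__=='__main__':
  print(mark('w1',.109,0,(270,185,315,235)))
  print(mark('w3',.05,0,(300,255,345,302)))
  print(mark('w5',0,1.14,(300,235,375,295)))
  print(mark('w6',0,2.27,(295,228,350,285)))
  print(mark('w7',0,3.4,(285,225,345,285)))
  print(mark('w8',0,4.2,(300,180,345,215)))
E
python3 mark.py
```

```text
(array([289.8, 221.9]), np.int32(87), 'r 13.8 ang -1.3', array([290.6, 203.1]))
(array([326.7, 285.4]), np.int32(286), 'r 14.5 ang -0.2', array([308.7, 255. ]))
(array([351.7, 269.6]), np.int32(303), 'r 13.1 ang 55.9', array([320.3, 269.1]))
(array([329.4, 244.8]), np.int32(255), 'r 13.2 ang 113.8', array([313.5, 272.2]))
(array([301. , 243.4]), np.int32(245), 'r 12.8 ang 170.8', array([313.8, 271.5]))
(array([309.5, 188.8]), np.int32(73), 'r 13.0 ang -128.8', array([322.9, 199.2]))
```

Emit:
drive_tool:
  moves:
    - [[0,1,-30],-7]
    - [[0,1,-60],-14]
    - [[0,1,-90],-20]
    - [[0,1,-116],-20]
    - [[0,1,-116],-20]
    - [[0,1,-116],-20]
    - [[0,1,-116],-20]
    - [[0,1,-116],-20]
  fingers: 65

```text
time: 13.98
tool_pos: [500.7, 123.4, 267.5]
tcp_rot: [180.0, 0.2, 179.9]
ft_force: [0.4, 0.4, 0.2]
finger_gap: 65.3
```

Emit:
drive_tool:
  moves:
    - [[0,0,0],0]
    - [[0,0,0],0]
    - [[0,0,0],0]
    - [[0,0,0],0]
    - [[0,0,0],0]
    - [[-0.2,0,0.7],7]
    - [[-0.5,-0.1,1.4],14]
    - [[-0.8,-0.2,2],21]
  fingers: 30

```text
time: 14.65
tool_pos: [500.0, 123.4, 268.5]
tcp_rot: [-180.0, 0.2, -158.8]
ft_force: [2.9, 5.0, -0.8]
finger_gap: 39.1
```

Emit:
drive_tool:
  moves:
    - [[0,0,0.3],7]
    - [[0,0,0.3],14]
    - [[0,0,0.3],20]
    - [[0,0,0.3],24]
    - [[0,0,0.3],24]
    - [[0,0,0.3],24]
    - [[0,0,0.3],24]
    - [[0,0,0.3],24]

```text
time: 15.32
tool_pos: [501.7, 126.1, 269.1]
tcp_rot: [-179.9, 0.6, -135.1]
ft_force: [13.2, 18.2, -6.0]
finger_gap: 39.6
```

```bash
python3 - <<'E'
from loc import *
q=r.sense(); print(q['time'],q['tool_pos'],loc(q['tool_pos']),q['tcp_rot'],q['ft_force'],q['wrist_torque'],q['finger_gap'])
E
```

```text
15.3167 [501.73888271 126.0735099  269.08659339] [[514.6 -53.1 269.1]] [-179.88569314    0.57793485 -135.1239687 ] [13.16613397 18.21096375 -5.96192968] [ 1.64194533 -3.37614779 -1.40739058] 39.63907309482077
```

Emit:
drive_tool:
  moves:
    - [[0,0,0],0]
    - [[0,0,0],0]
    - [[0,0,0],0]
    - [[0,0,10],-7]
    - [[0,0,30],-14]
    - [[0,0,50],-21]
    - [[0,0,80],-25]
    - [[0,0,110],-25]
  fingers: 70

```text
time: 15.98
tool_pos: [498.3, 122.7, 378.1]
tcp_rot: [180.0, -0.1, -160.5]
ft_force: [0.6, -0.1, 0.1]
finger_gap: 69.7
```

```bash
python3 - <<'E'
from mark import *
s=snap('wrist','w9'); q=r.sense(); print(q['time'],q['tool_pos'],loc(q['tool_pos']),q['tcp_rot'],q['ft_force'],q['wrist_torque'],q['finger_gap'])
print(mark('w9',0,4.4,(290,170,350,220)))
E
```

```text
16.0333 [499.91568728 122.91336111 385.88949265] [[511.8 -55.5 385.9]] [-179.88556457    0.46881463 -160.25179607] [-2.53779227 -1.39206958  4.59701719] [-0.02734589  0.03449823 -0.02237291] 70.07806031116937
(array([304.9, 192.9]), np.int32(78), 'r 13.9 ang -116.1', array([321.5, 200.8]))
```

View pics/w9.png

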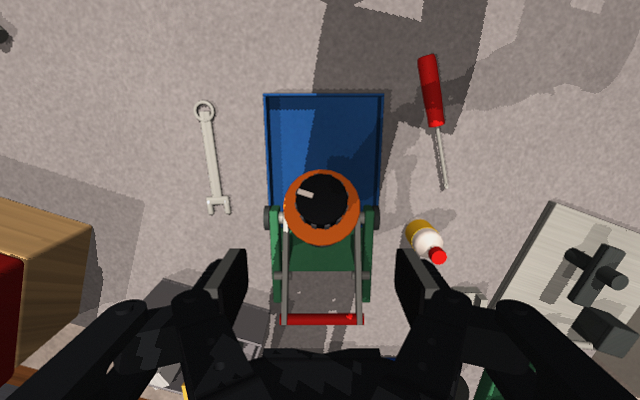

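```bash
python3 - <<'E'
from mark import *
w=load('w9')
for a in (0,.02,.05,.1):
    th=.436+a; print(a,proj(w,PV+110*(np.cos(th)*ex3+np.sin(th)*np.array([0,0,1]))))
m=mask(w,'red',(270,305,380,335)); p=np.argwhere(m); print(p.mean(0)[::-1],p.min(0),p.max(0))
E
```

```text
0 [[322.5139456  318.36263245]]
0.02 [[322.51649327 318.78491272]]
0.05 [[322.51972976 319.34742536]]
0.1 [[322.52350483 320.08824457]]
[321.67642957 319.54393305] [313 279] [324 363]
```

Emit:
drive_tool:
  moves:
    - [[20,7,0],-7]
    - [[40,15,0],-14]
    - [[60,22,0],-21]
    - [[80,29,0],-28]
    - [[100,36,0],-35]
    - [[120,43,0],-42]
    - [[136,50,0],-49]
    - [[136,50,0],-56]
  fingers: 50
  squeeze: 40

```text
time: 16.7
tool_pos: [636.6, 173.6, 375.6]
tcp_rot: [-179.9, -0.1, 143.5]
ft_force: [-0.4, -0.4, -0.8]
finger_gap: 49.9
```

Emit:
drive_tool:
  moves:
    - [[0,0,-20],-7]
    - [[0,0,-40],-14]
    - [[0,0,-60],-21]
    - [[0,0,-80],-28]
    - [[0,0,-100],-34]
    - [[0,0,-100],-34]
    - [[0,0,-100],-34]
    - [[0,0,-100],-34]

```text
time: 17.37
tool_pos: [635.3, 173.0, 279.0]
tcp_rot: [179.9, 0.0, 110.0]
ft_force: [0.4, 0.3, 0.5]
finger_gap: 50.1
```

```bash
python3 - <<'E'
from mark import *
s=snap('wrist','w10'); q=r.sense(); print(q['time'],q['tool_pos'],loc(q['tool_pos']),q['tcp_rot'],q['ft_force'],q['finger_gap'])
w=s
for a in (0,.05,.1):
    th=.436+a; print(a,proj(w,PV+110*(np.cos(th)*ex3+np.sin(th)*np.array([0,0,1]))))
E
```

```text
17.4167 [635.60724895 173.11045465 279.67108639] [[656.5 -54.7 279.7]] [1.79846335e+02 2.85251487e-02 1.10008546e+02] [-0.72602303  0.24682401 -0.1785694 ] 50.0901263760664
0 [[321.42151681 223.03168239]]
0.05 [[317.59654164 225.74173236]]
0.1 [[313.19914505 228.50709822]]
```

View pics/w10.png

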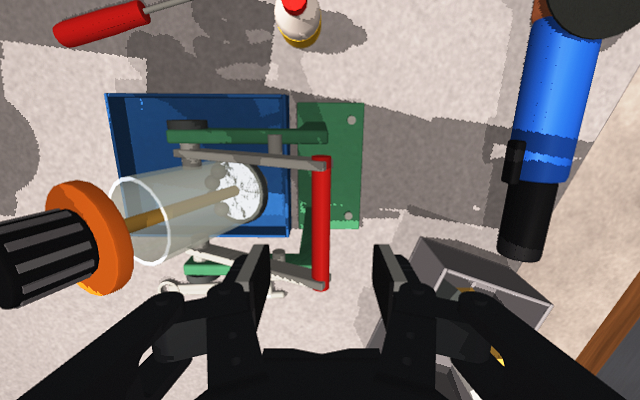

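Emit:
drive_tool:
  moves:
    - [[1,-0.5,-20],0]
    - [[1,-0.5,-40],0]
    - [[1,-0.5,-60],0]
    - [[1,-0.5,-70],0]
    - [[1,-0.5,-70],0]
    - [[1,-0.5,-70],0]
    - [[1,-0.5,-70],0]
    - [[1,-0.5,-70],0]

```text
time: 18.08
tool_pos: [636.9, 172.8, 209.9]
tcp_rot: [179.8, 0.0, 109.9]
ft_force: [0.4, 0.0, 0.7]
finger_gap: 50.1
```

Emit:
drive_tool:
  moves:
    - [[0,0,0],0]
    - [[0,0,0],0]
    - [[0,0,0],0]
    - [[0,0,0],0]
    - [[0,0,0],0]
    - [[0,0,0],0]
    - [[0,0,0],0]
    - [[0,0,0],0]
  fingers: 5

```text
time: 18.75
tool_pos: [635.6, 172.5, 207.8]
tcp_rot: [-180.0, 0.0, 109.8]
ft_force: [-5.5, -1.5, 4.4]
finger_gap: 10.3
```

```bash
python3 - <<'E'
from mark import *
q=r.sense(); print(q['time'],q['tool_pos'],loc(q['tool_pos']),q['tcp_rot'],q['ft_force'],q['finger_gap'])
s=snap('wrist','w11')
th=np.radians(25)+np.linspace(0,1.8,25); P=110*np.c_[np.cos(th)*ex[0],np.cos(th)*ex[1],np.sin(th)]
for k in range(3): print([[list(map(float,(P[8*k+i]-P[8*k]).round(1))),0] for i in range(1,9)])
E
```

```text
18.75 [635.59696826 172.45100377 207.77225258] [[656.2 -55.3 207.8]] [-1.79967217e+02  3.18956013e-03  1.09835507e+02] [-5.54157318 -1.52719551  4.38647829] 10.281018466696267
[[[-3.5, -1.3, 7.3], 0], [[-7.6, -2.8, 14.4], 0], [[-12.1, -4.4, 21.1], 0], [[-17.1, -6.2, 27.4], 0], [[-22.5, -8.2, 33.3], 0], [[-28.3, -10.3, 38.7], 0], [[-34.5, -12.6, 43.7], 0], [[-41.0, -14.9, 48.2], 0]]
[[[-6.8, -2.5, 3.9], 0], [[-13.9, -5.1, 7.3], 0], [[-21.2, -7.7, 10.1], 0], [[-28.6, -10.4, 12.3], 0], [[-36.2, -13.2, 13.9], 0], [[-43.9, -16.0, 14.9], 0], [[-51.7, -18.8, 15.3], 0], [[-59.4, -21.6, 15.1], 0]]
[[[-7.7, -2.8, -0.8], 0], [[-15.3, -5.6, -2.3], 0], [[-22.8, -8.3, -4.4], 0], [[-30.2, -11.0, -7.0], 0], [[-37.3, -13.6, -10.3], 0], [[-44.2, -16.1, -14.1], 0], [[-50.8, -18.5, -18.4], 0], [[-57.1, -20.8, -23.2], 0]]
```

View pics/w11.png

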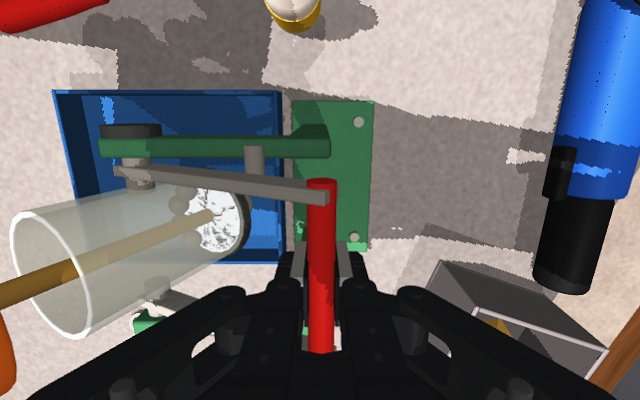

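Bar pinched (gap 10.3), the bar passes between the fingers. Tip.

Emit:
drive_tool:
  moves:
    - [[-3.5,-1.3,7.3],0]
    - [[-7.6,-2.8,14.4],0]
    - [[-12.1,-4.4,21.1],0]
    - [[-17.1,-6.2,27.4],0]
    - [[-22.5,-8.2,33.3],0]
    - [[-28.3,-10.3,38.7],0]
    - [[-34.5,-12.6,43.7],0]
    - [[-41.0,-14.9,48.2],0]

```text
time: 19.47
tool_pos: [596.8, 158.6, 256.7]
tcp_rot: [179.6, -0.0, 109.9]
ft_force: [9.5, 4.1, -3.7]
finger_gap: 10.5
```

Emit:
drive_tool:
  moves:
    - [[-6.8,-2.5,3.9],0]
    - [[-13.9,-5.1,7.3],0]
    - [[-21.2,-7.7,10.1],0]
    - [[-28.6,-10.4,12.3],0]
    - [[-36.2,-13.2,13.9],0]
    - [[-43.9,-16.0,14.9],0]
    - [[-51.7,-18.8,15.3],0]
    - [[-59.4,-21.6,15.1],0]

```text
time: 20.13
tool_pos: [539.1, 137.9, 275.6]
tcp_rot: [179.2, 0.0, 109.9]
ft_force: [8.7, 8.1, 13.2]
finger_gap: 10.7
```

```bash
python3 - <<'E'
from mark import *
q=r.sense(); print(q['time'],q['tool_pos'],loc(q['tool_pos']),q['tcp_rot'],q['ft_force'],q['finger_gap'])
s=snap('wrist','w12')
E
```

```text
20.1333 [539.11788549 137.88308881 275.63721571] [[553.8 -54.8 275.6]] [1.79209473e+02 1.91411030e-02 1.09885194e+02] [ 8.70270918  8.05795401 13.19806943] 10.6745839319731
```

View pics/w12.png

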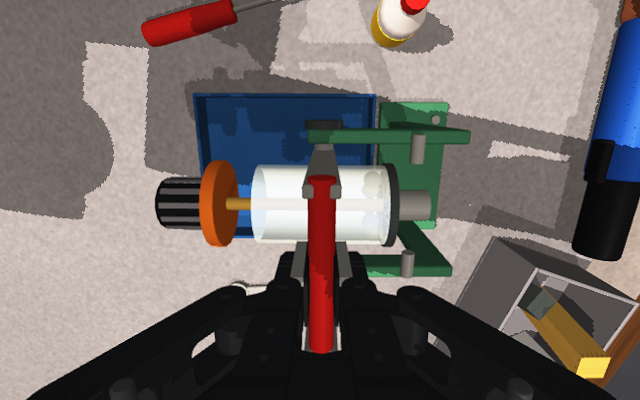

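Emit:
drive_tool:
  moves:
    - [[-7.7,-2.8,-0.8],0]
    - [[-15.3,-5.6,-2.3],0]
    - [[-22.8,-8.3,-4.4],0]
    - [[-30.2,-11.0,-7.0],0]
    - [[-37.3,-13.6,-10.3],0]
    - [[-44.2,-16.1,-14.1],0]
    - [[-50.8,-18.5,-18.4],0]
    - [[-57.1,-20.8,-23.2],0]

```text
time: 20.85
tool_pos: [480.6, 116.9, 250.9]
tcp_rot: [179.5, -0.0, 109.9]
ft_force: [2.1, 6.3, 12.0]
finger_gap: 10.6
```

Emit:
drive_tool:
  moves:
    - [[0,0,0],0]
    - [[0,0,0],0]
    - [[0,0,0],0]
    - [[0,0,0],0]
    - [[0,0,0],0]
    - [[0,0,0],0]
    - [[0,0,0],0]
    - [[0,0,0],0]

```text
time: 21.52
tool_pos: [479.2, 116.4, 249.7]
tcp_rot: [179.8, -0.0, 109.9]
ft_force: [-4.3, 3.9, 10.0]
finger_gap: 10.4
```

```bash
python3 - <<'E'
from mark import *
q=r.sense(); print(q['time'],q['tool_pos'],loc(q['tool_pos']),q['tcp_rot'],q['ft_force'],q['finger_gap'])
s=snap('wrist','w13');b=snap('scene','s13')['pixels'][210:335,290:415]
cv2.imwrite('pics/c13.png',cv2.resize(b,(500,500),interpolation=cv2.INTER_CUBIC)[:,:,::-1])
E
```

```text
21.5167 [479.21585409 116.37012005 249.69292017] [[490.1 -54.5 249.7]] [ 1.79763052e+02 -4.94953036e-02  1.09873831e+02] [-4.33080352  3.87188325 10.02209421] 10.430329527511212
```

View pics/w13.png

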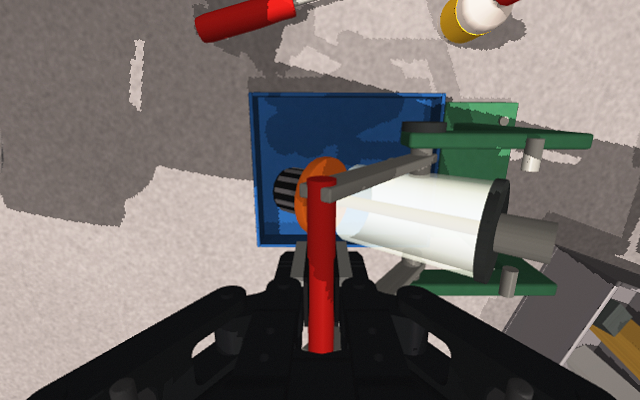

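View pics/c13.png

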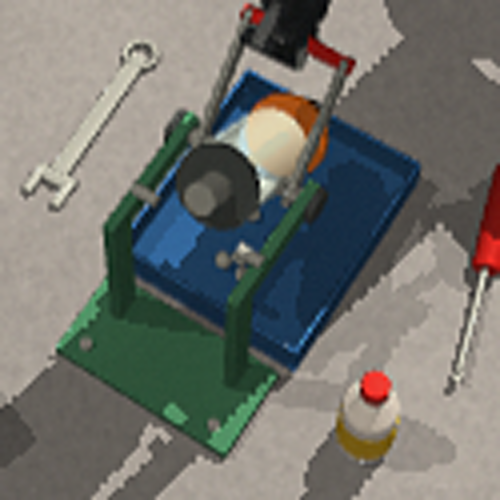

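Emit:
drive_tool:
  moves:
    - [[6.3,2.3,4.8],0]
    - [[12.9,4.7,9.1],0]
    - [[19.8,7.2,12.9],0]
    - [[26.9,9.8,16.2],0]
    - [[34.3,12.5,18.8],0]
    - [[41.8,15.2,20.9],0]
    - [[49.4,18,22.4],0]
    - [[57.1,20.8,23.2],0]

```text
time: 22.28
tool_pos: [534.9, 136.1, 272.4]
tcp_rot: [-179.9, -0.0, 109.9]
ft_force: [-10.3, -1.9, 13.3]
finger_gap: 10.4
```

Emit:
drive_tool:
  moves:
    - [[7.7,2.8,0.2],0]
    - [[15.5,5.6,-0.2],0]
    - [[23.2,8.4,-1.2],0]
    - [[30.8,11.2,-2.8],0]
    - [[38.2,13.9,-5],0]
    - [[45.5,16.5,-7.8],0]
    - [[52.6,19.1,-11.2],0]
    - [[59.4,21.6,-15.1],0]

```text
time: 22.95
tool_pos: [594.9, 157.5, 256.8]
tcp_rot: [-180.0, 0.0, 109.8]
ft_force: [-8.6, -3.0, 8.7]
finger_gap: 10.6
```

```bash
python3 - <<'E'
from mark import *
s=snap('wrist','w14');b=snap('scene','s14')['pixels'][210:335,290:415]
cv2.imwrite('pics/c14.png',cv2.resize(b,(500,500),interpolation=cv2.INTER_CUBIC)[:,:,::-1])
E
```

```text
(no output)
```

View pics/c14.png

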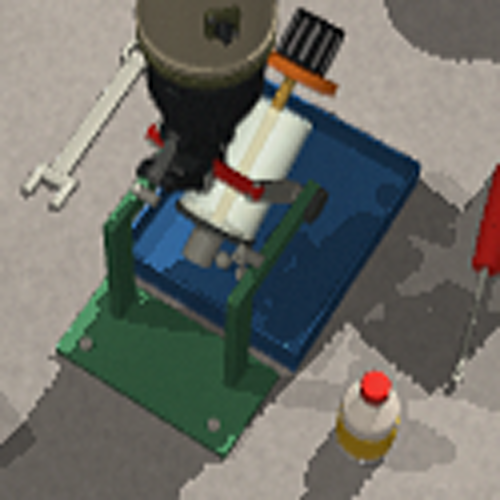

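View pics/w14.png

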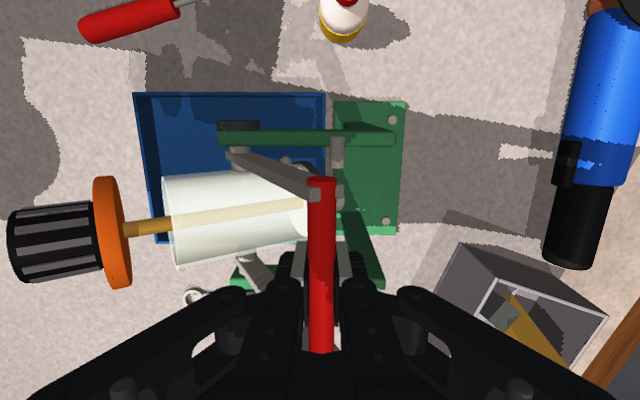

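Emit:
drive_tool:
  moves:
    - [[6.5,2.3,-4.5],0]
    - [[12.7,4.6,-9.5],0]
    - [[18.5,6.7,-14.9],0]
    - [[23.9,8.7,-20.8],0]
    - [[28.9,10.5,-27.1],0]
    - [[33.4,12.1,-33.8],0]
    - [[37.5,13.6,-40.9],0]
    - [[41,14.9,-48.2],0]

```text
time: 23.72
tool_pos: [635.6, 172.1, 207.8]
tcp_rot: [-179.9, 0.0, 109.8]
ft_force: [-6.7, -2.7, 7.7]
finger_gap: 10.1
```

Emit:
drive_tool:
  moves:
    - [[1,0.4,-3],0]
    - [[1,0.4,-4],0]
    - [[1,0.4,-4],0]
    - [[1,0.4,-4],0]
    - [[1,0.4,-4],0]
    - [[0,0,0],0]
    - [[0,0,0],0]
    - [[0,0,0],0]

```text
time: 24.38
tool_pos: [635.6, 172.1, 207.5]
tcp_rot: [-180.0, 0.0, 109.8]
ft_force: [-4.7, -3.4, 3.7]
finger_gap: 10.3
```

Emit:
drive_tool:
  moves:
    - [[0,0,0],0]
    - [[0,0,0],0]
    - [[0,0,0],0]
    - [[0,0,0],0]
    - [[0,0,25],0]
    - [[0,0,60],0]
    - [[0,0,100],7]
    - [[0,0,130],14]
  fingers: 60

```text
time: 25.05
tool_pos: [636.1, 172.8, 340.6]
tcp_rot: [179.9, 0.0, 124.1]
ft_force: [1.1, 0.5, 0.5]
finger_gap: 60.2
```

Emit:
drive_tool:
  moves:
    - [[0,0,20],7]
    - [[0,0,40],14]
    - [[-20,-7,40],21]
    - [[-40,-14,40],28]
    - [[-60,-21,40],35]
    - [[-80,-29,40],42]
    - [[-100,-37,40],49]
    - [[-120,-44,40],56]
  squeeze: 25

```text
time: 25.72
tool_pos: [515.0, 128.3, 377.4]
tcp_rot: [180.0, 0.0, -179.8]
ft_force: [-0.0, 0.3, -0.1]
finger_gap: 60.1
```

```bash
python3 - <<'E'
from mark import *
s=snap('wrist','w15'); q=r.sense(); print(q['time'],q['tool_pos'],loc(q['tool_pos']),q['tcp_rot'],q['joint_pos'],q['ft_force'],q['finger_gap'])
for a in (0,.05,.1):
    th=.436+a; print(a,proj(s,PV+110*(np.cos(th)*ex3+np.sin(th)*np.array([0,0,1]))))
b=snap('scene','s15')['pixels'][210:335,290:415]
cv2.imwrite('pics/c15.png',cv2.resize(b,(500,500),interpolation=cv2.INTER_CUBIC)[:,:,::-1])
E
```

```text
25.7667 [512.62513844 127.62611237 378.03639358] [[525.4 -55.4 378. ]] [-1.79976929e+02 -3.32908197e-02 -1.79204225e+02] [ 8.43067546e+00 -4.61755038e+00  8.46792515e+01 -1.87268263e-02
  9.99743593e+01 -8.23683439e+01] [3.81472573 1.29829777 2.03086747] 59.686909231754015
0 [[362.94502431 297.66101992]]
0.05 [[362.83694969 298.46144292]]
0.1 [[362.63737604 299.02157172]]
```

View pics/w15.png

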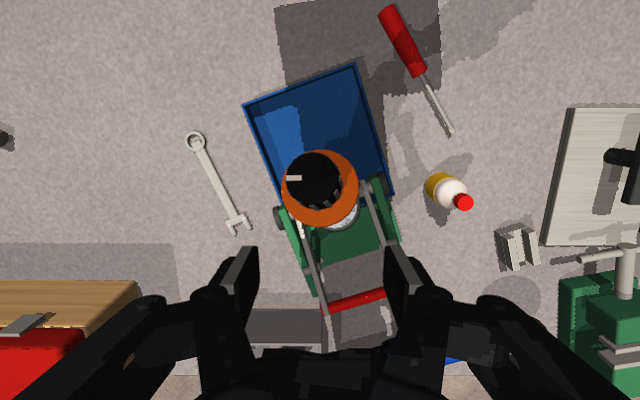

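View pics/c15.png

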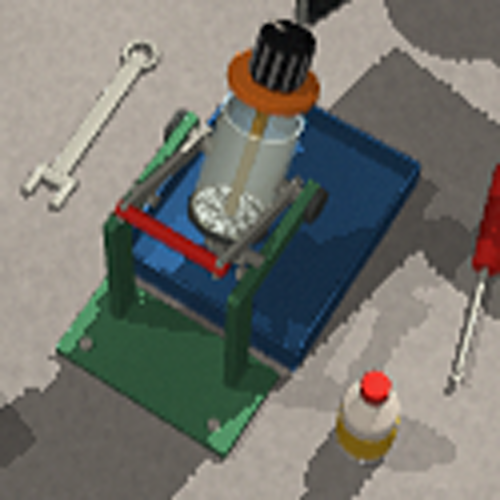

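Emit:
drive_tool:
  moves:
    - [[-5,-2,0],7]
    - [[-10,-4,0],14]
    - [[-15,-5,0],21]
    - [[-15,-5,-20],28]
    - [[-15,-5,-40],35]
    - [[-15,-5,-60],42]
    - [[-15,-5,-80],49]
    - [[-15,-5,-80],55]

```text
time: 26.48
tool_pos: [499.6, 123.6, 292.5]
tcp_rot: [179.7, -0.2, -124.9]
ft_force: [-0.6, 0.1, -1.1]
finger_gap: 60.3
```

Emit:
drive_tool:
  moves:
    - [[0,0,-15],0]
    - [[0,0,-30],0]
    - [[0,0,-30],0]
    - [[0,0,-30],0]
    - [[0,0,-30],0]
    - [[0,0,-30],0]
    - [[0,0,-30],0]
    - [[0,0,-30],0]

```text
time: 27.15
tool_pos: [501.3, 123.7, 268.4]
tcp_rot: [-179.9, 0.1, -125.2]
ft_force: [-0.4, -0.1, -0.5]
finger_gap: 59.7
```

```bash
python3 - <<'E'
from mark import *
s=snap('wrist','w16'); q=r.sense(); print(q['time'],q['tool_pos'],loc(q['tool_pos']),q['tcp_rot'],q['ft_force'],q['finger_gap'])
print(mark('w15',0,4.4,(280,165,325,195)))
E
```

```text
27.2 [501.16267604 123.63366264 268.15897832] [[513.2 -55.2 268.2]] [-1.79955068e+02  4.17216355e-02 -1.25173133e+02] [ 0.3064766   0.57218504 -1.02612675] 59.77354289081399
(array([293.3, 177.2]), np.int32(82), 'r 13.7 ang -115.4', array([311.4, 179. ]))
```

View pics/w16.png

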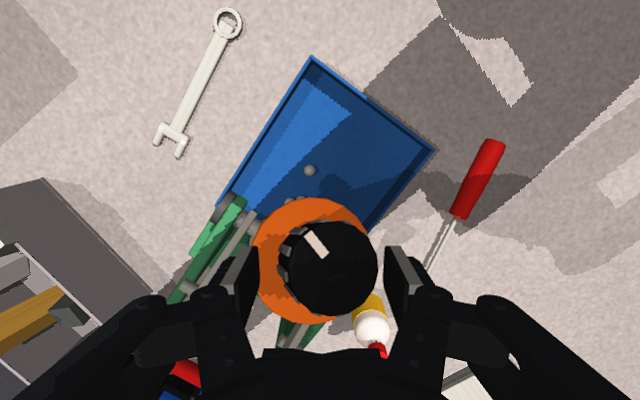

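Emit:
drive_tool:
  moves:
    - [[0,0,0],0]
    - [[0,0,0],0]
    - [[0,0,0],0]
    - [[0,0,0],0]
    - [[0.2,0,-0.5],-7]
    - [[0.4,0.1,-1],-14]
    - [[0.6,0.2,-1.5],-21]
    - [[0.8,0.3,-2],-28]
  fingers: 30

```text
time: 27.87
tool_pos: [501.5, 124.6, 266.4]
tcp_rot: [180.0, 0.1, -153.5]
ft_force: [0.1, 3.3, 3.0]
finger_gap: 39.1
```

Emit:
drive_tool:
  moves:
    - [[0.2,0.1,-0.5],-7]
    - [[0.4,0.2,-1],-14]
    - [[0.6,0.2,-1.6],-21]
    - [[0.9,0.3,-2.1],-28]
    - [[1.1,0.4,-2.6],-35]
    - [[1.4,0.5,-3.1],-42]
    - [[1.4,0.5,-3.3],-46]
    - [[1.4,0.5,-3.3],-46]

```text
time: 28.53
tool_pos: [502.9, 123.9, 266.3]
tcp_rot: [180.0, 0.1, 160.5]
ft_force: [-16.3, -7.9, 25.6]
finger_gap: 39.6
```

Emit:
drive_tool:
  moves:
    - [[0,0,0],0]
    - [[0,0,0],0]
    - [[0,0,0],7]
    - [[0,0,0],14]
    - [[0,0,0],21]
    - [[0,0,0],28]
    - [[0,0,0],35]
    - [[0,0,0],42]
  fingers: 60

```text
time: 29.2
tool_pos: [502.9, 124.4, 261.7]
tcp_rot: [180.0, -0.0, -156.8]
ft_force: [-0.3, 0.9, 0.4]
finger_gap: 59.8
```

Emit:
drive_tool:
  moves:
    - [[0,0,0],7]
    - [[0,0,0],14]
    - [[0,0,0],21]
    - [[0,0,0],28]
    - [[0,0,0],32]
    - [[0,0,0],32]
    - [[0,0,0],32]
    - [[0,0,0],32]

```text
time: 29.87
tool_pos: [503.0, 124.4, 262.0]
tcp_rot: [180.0, -0.0, -125.3]
ft_force: [0.5, -0.1, -0.7]
finger_gap: 59.8
```

```bash
python3 - <<'E'
from mark import *
s=snap('wrist','w17'); q=r.sense(); print(q['time'],q['tool_pos'],loc(q['tool_pos']),q['tcp_rot'],q['ft_force'],q['finger_gap'])
E
```

```text
29.9167 [503.00438116 124.40656551 262.00253229] [[515.2 -55.1 262. ]] [ 1.79987695e+02 -7.44125793e-03 -1.25288722e+02] [ 0.58682065 -0.31676653 -0.26294627] 60.330362819262426
```

View pics/w17.png

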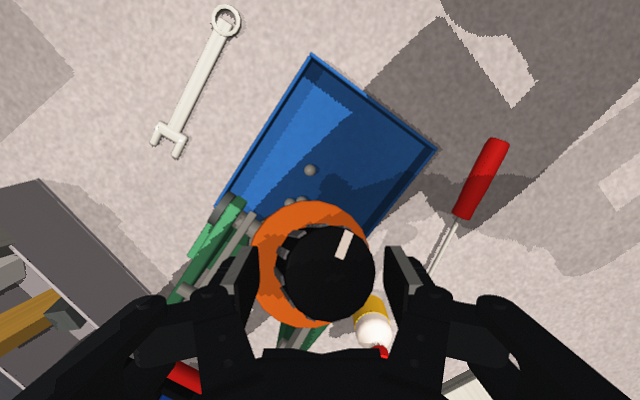

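Emit:
drive_tool:
  moves:
    - [[0,0,0],0]
    - [[0,0,0],0]
    - [[0,0,0],0]
    - [[0,0,0],0]
    - [[0.2,0,-0.5],-7]
    - [[0.4,0.1,-1],-14]
    - [[0.6,0.2,-1.5],-21]
    - [[0.8,0.3,-2],-28]
  fingers: 30

```text
time: 30.58
tool_pos: [503.6, 125.1, 260.8]
tcp_rot: [180.0, 0.0, -153.5]
ft_force: [-2.2, 1.7, 3.7]
finger_gap: 39.6
```

Emit:
drive_tool:
  moves:
    - [[0.2,0.1,-0.5],-7]
    - [[0.4,0.2,-1],-14]
    - [[0.6,0.2,-1.6],-21]
    - [[0.9,0.3,-2.1],-28]
    - [[1.1,0.4,-2.6],-35]
    - [[1.4,0.5,-3.1],-42]
    - [[1.4,0.5,-3.3],-46]
    - [[1.4,0.5,-3.3],-46]

```text
time: 31.25
tool_pos: [503.9, 125.2, 260.8]
tcp_rot: [-180.0, -0.1, 160.5]
ft_force: [-23.2, -5.0, 28.9]
finger_gap: 39.2
```

Emit:
drive_tool:
  moves:
    - [[0,0,0],0]
    - [[0,0,0],0]
    - [[0,0,0],7]
    - [[0,0,0],14]
    - [[0,0,0],21]
    - [[0,0,0],28]
    - [[0,0,0],35]
    - [[0,0,0],42]
  fingers: 60

```text
time: 31.92
tool_pos: [505.2, 125.2, 256.3]
tcp_rot: [180.0, -0.0, -156.8]
ft_force: [0.5, 1.1, 0.3]
finger_gap: 59.9
```

Emit:
drive_tool:
  moves:
    - [[0,0,0],7]
    - [[0,0,0],14]
    - [[0,0,0],21]
    - [[0,0,0],28]
    - [[0,0,0],32]
    - [[0,0,0],32]
    - [[0,0,0],32]
    - [[0,0,0],32]

```text
time: 32.58
tool_pos: [505.2, 125.2, 256.6]
tcp_rot: [180.0, -0.0, -125.3]
ft_force: [0.5, 0.4, -0.3]
finger_gap: 60.1
```

```bash
python3 - <<'E'
from mark import *
s=snap('wrist','w18'); q=r.sense(); print(q['time'],q['tool_pos'],loc(q['tool_pos']),q['tcp_rot'],q['ft_force'],q['finger_gap'])
E
```

```text
32.6333 [505.25067351 125.18305147 256.72567935] [[517.6 -55.2 256.7]] [ 1.79994596e+02 -6.02743118e-03 -1.25297930e+02] [-0.08011672  0.24580144  0.6500939 ] 59.90858589034274
```

View pics/w18.png

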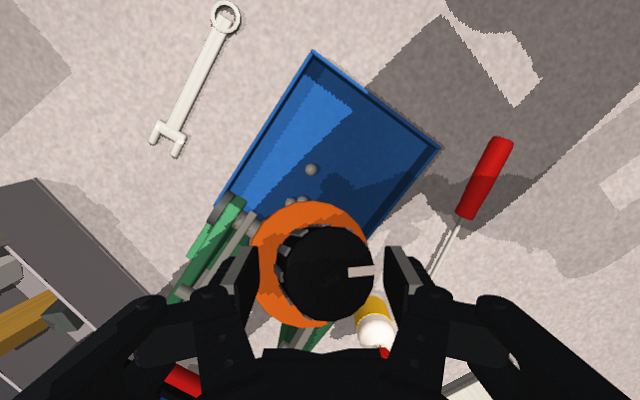

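Emit:
drive_tool:
  moves:
    - [[0,0,0],0]
    - [[0,0,0],0]
    - [[0,0,0],0]
    - [[0,0,0],0]
    - [[0.2,0,-0.5],-7]
    - [[0.4,0.1,-1],-14]
    - [[0.6,0.2,-1.5],-21]
    - [[0.8,0.3,-2],-28]
  fingers: 30

```text
time: 33.3
tool_pos: [505.9, 125.9, 255.5]
tcp_rot: [180.0, 0.0, -153.5]
ft_force: [-2.1, 1.6, 3.5]
finger_gap: 39.7
```

Emit:
drive_tool:
  moves:
    - [[0.2,0.1,-0.5],-7]
    - [[0.4,0.2,-1],-14]
    - [[0.6,0.2,-1.6],-21]
    - [[0.9,0.3,-2.1],-28]
    - [[1.1,0.4,-2.6],-35]
    - [[1.4,0.5,-3.1],-42]
    - [[1.4,0.5,-3.3],-46]
    - [[1.4,0.5,-3.3],-46]

```text
time: 33.97
tool_pos: [506.1, 126.2, 255.5]
tcp_rot: [180.0, -0.1, 160.5]
ft_force: [-24.7, -4.6, 31.0]
finger_gap: 38.9
```

Emit:
drive_tool:
  moves:
    - [[0,0,0],0]
    - [[0,0,0],0]
    - [[0,0,0],7]
    - [[0,0,0],14]
    - [[0,0,0],21]
    - [[0,0,0],28]
    - [[0,0,0],35]
    - [[0,0,0],42]
  fingers: 60

```text
time: 34.63
tool_pos: [507.5, 125.9, 251.0]
tcp_rot: [180.0, -0.0, -156.8]
ft_force: [0.7, -0.7, 0.1]
finger_gap: 60.0
```

Emit:
drive_tool:
  moves:
    - [[0,0,0],7]
    - [[0,0,0],14]
    - [[0,0,0],21]
    - [[0,0,0],28]
    - [[0,0,0],32]
    - [[0,0,0],32]
    - [[0,0,0],32]
    - [[0,0,0],32]

```text
time: 35.3
tool_pos: [507.5, 126.0, 251.3]
tcp_rot: [180.0, -0.0, -125.3]
ft_force: [0.0, -1.2, -0.3]
finger_gap: 60.1
```

Emit:
drive_tool:
  moves:
    - [[0,0,0],0]
    - [[0,0,0],0]
    - [[0,0,0],0]
    - [[0,0,0],0]
    - [[0.2,0,-0.5],-7]
    - [[0.4,0.1,-1],-14]
    - [[0.6,0.2,-1.5],-21]
    - [[0.8,0.3,-2],-28]
  fingers: 30

```text
time: 35.97
tool_pos: [508.2, 126.7, 250.0]
tcp_rot: [180.0, 0.0, -153.5]
ft_force: [-3.4, 1.8, 3.5]
finger_gap: 39.5
```

Emit:
drive_tool:
  moves:
    - [[0.2,0.1,-0.5],-7]
    - [[0.4,0.2,-1],-14]
    - [[0.6,0.2,-1.6],-21]
    - [[0.9,0.3,-2.1],-28]
    - [[1.1,0.4,-2.6],-35]
    - [[1.4,0.5,-3.1],-42]
    - [[1.4,0.5,-3.3],-46]
    - [[1.4,0.5,-3.3],-46]

```text
time: 36.63
tool_pos: [508.4, 127.2, 249.9]
tcp_rot: [180.0, -0.1, 160.7]
ft_force: [-22.8, -4.9, 28.9]
finger_gap: 39.5
```

Emit:
drive_tool:
  moves:
    - [[0,0,0],0]
    - [[0,0,0],0]
    - [[0,0,0],7]
    - [[0,0,0],14]
    - [[0,0,0],21]
    - [[0,0,0],28]
    - [[0,0,0],35]
    - [[0,0,0],42]
  fingers: 60

```text
time: 37.3
tool_pos: [509.7, 126.7, 245.6]
tcp_rot: [-180.0, -0.0, -156.8]
ft_force: [0.2, -0.6, -0.4]
finger_gap: 60.2
```

```bash
python3 - <<'E'
from mark import *
s=snap('wrist','w19'); q=r.sense(); print(q['time'],q['tool_pos'],loc(q['tool_pos']),q['tcp_rot'],q['ft_force'],q['finger_gap'])
E
```

```text
37.35 [509.72857304 126.65079347 245.61551957] [[522.3 -55.3 245.6]] [-1.79993722e+02 -2.14693066e-02 -1.56301518e+02] [-0.17728901 -0.64577436 -0.22627853] 59.381130979321185
```

View pics/w19.png

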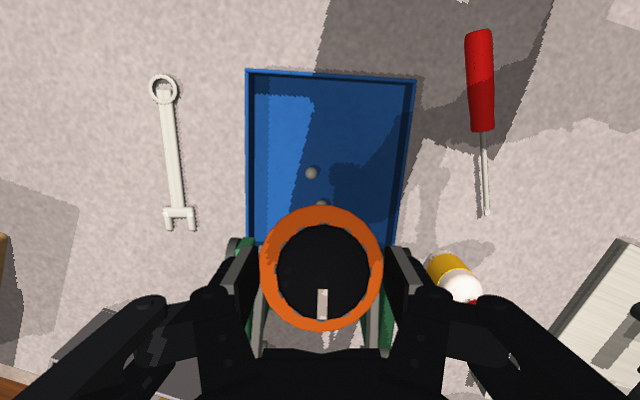

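Emit:
drive_tool:
  moves:
    - [[0,0,0],7]
    - [[0,0,0],14]
    - [[0,0,0],18]
    - [[0,0,0],18]
    - [[0,0,0],18]
    - [[0,0,0],18]
    - [[0,0,0],18]
    - [[0,0,0],18]

```text
time: 38.02
tool_pos: [509.7, 126.8, 246.2]
tcp_rot: [-180.0, -0.0, -139.3]
ft_force: [-0.1, -0.3, 0.7]
finger_gap: 59.9
```

Emit:
drive_tool:
  moves:
    - [[0,0,0],0]
    - [[0,0,0],0]
    - [[0,0,0],0]
    - [[0,0,0],0]
    - [[0,0,-0.5],-7]
    - [[0.2,0.1,-1],-14]
    - [[0.2,0.1,-1],-21]
    - [[0.2,0.1,-1],-28]
  fingers: 30

```text
time: 38.68
tool_pos: [511.1, 127.3, 246.2]
tcp_rot: [180.0, 0.2, -167.5]
ft_force: [11.3, 2.2, -1.2]
finger_gap: 39.0
```

Emit:
drive_tool:
  moves:
    - [[0,0,0],-7]
    - [[0,0,0],-12]
    - [[0,0,0],-12]
    - [[0,0,0],-12]
    - [[0,0,0],-12]
    - [[0,0,0],-12]
    - [[0,0,0],-12]
    - [[0,0,0],-12]

```text
time: 39.35
tool_pos: [514.1, 126.6, 246.1]
tcp_rot: [180.0, 0.6, -179.2]
ft_force: [22.4, -0.4, -10.0]
finger_gap: 39.5
```

```bash
python3 - <<'E'
from mark import *
s=snap('wrist','w20');q=r.sense(); print(q['time'],q['tool_pos'],loc(q['tool_pos']),q['tcp_rot'],q['ft_force'],q['wrist_torque'],q['finger_gap'])
E
```

```text
39.4 [514.15784871 126.58719538 246.1205176 ] [[526.4 -56.9 246.1]] [ 179.97822972    0.60622195 -179.2031514 ] [22.04003718 -0.87062338 -8.59873488] [ 0.87877255 -3.79687884  0.44750436] 39.416615844098935
```

Emit:
drive_tool:
  moves:
    - [[0,0,0],0]
    - [[0,0,0],0]
    - [[0,0,0],0]
    - [[0,0,15],7]
    - [[0,0,35],14]
    - [[0,0,60],20]
    - [[0,0,85],20]
    - [[0,0,110],20]
  fingers: 75

```text
time: 40.07
tool_pos: [509.4, 126.9, 356.2]
tcp_rot: [180.0, -0.0, -159.1]
ft_force: [-0.0, -0.2, 0.5]
finger_gap: 74.7
```

```bash
python3 - <<'E'
from mark import *
s=snap('wrist','w21');q=r.sense(); print(q['time'],q['tool_pos'],loc(q['tool_pos']),q['tcp_rot'],q['ft_force'],q['finger_gap'])
for a in (0,.05,.1):
    th=.436+a; print(a,proj(s,PV+110*(np.cos(th)*ex3+np.sin(th)*np.array([0,0,1]))))
m=mask(s,'red',(270,295,380,345)); p=np.argwhere(m); print(p.mean(0)[::-1],p.min(0),p.max(0))
b=snap('scene','s21')['pixels'][210:335,290:415]
cv2.imwrite('pics/c21.png',cv2.resize(b,(500,500),interpolation=cv2.INTER_CUBIC)[:,:,::-1])
E
```

```text
40.1167 [510.89695031 127.05350498 362.36702829] [[523.5 -55.3 362.4]] [-179.90332062    0.40096283 -159.15281675] [-1.3700574  -1.33278604  4.99791477] 75.22864340265633
0 [[319.31658863 321.97586317]]
0.05 [[319.32517569 323.10600625]]
0.1 [[319.33812903 323.97732111]]
[318.00492611 323.51231527] [318 273] [329 363]
```

View pics/w21.png

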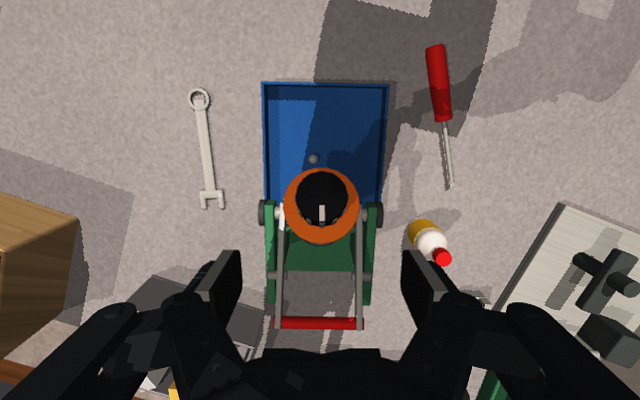

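View pics/c21.png

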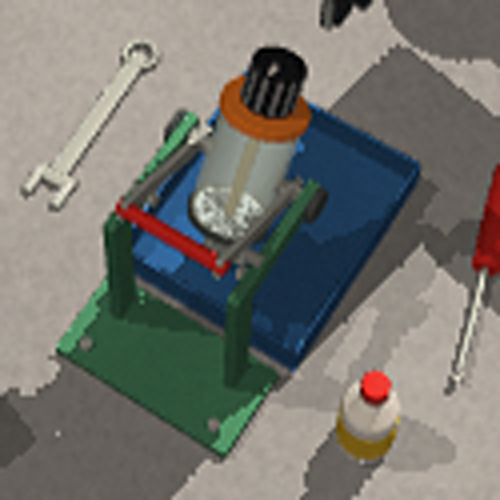

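Emit:
drive_tool:
  moves:
    - [[20,7,0],-7]
    - [[40,15,0],-14]
    - [[60,22,0],-21]
    - [[80,29,0],-28]
    - [[100,36,0],-35]
    - [[116,41,0],-42]
    - [[125,46,0],-49]
    - [[125,46,0],-56]
  fingers: 50

```text
time: 40.83
tool_pos: [635.7, 173.5, 353.0]
tcp_rot: [-179.9, -0.1, 144.5]
ft_force: [0.8, 0.4, -0.2]
finger_gap: 49.7
```

Emit:
drive_tool:
  moves:
    - [[0,0,-20],-7]
    - [[0,0,-40],-14]
    - [[0,0,-60],-21]
    - [[0,0,-78],-28]
    - [[0,0,-78],-35]
    - [[0,0,-78],-35]
    - [[0,0,-78],-35]
    - [[0,0,-78],-35]

```text
time: 41.5
tool_pos: [635.1, 173.0, 278.0]
tcp_rot: [179.9, 0.0, 110.1]
ft_force: [-0.2, 0.4, 0.2]
finger_gap: 50.0
```

```bash
python3 - <<'E'
from mark import *
s=snap('wrist','w22');q=r.sense(); print(q['time'],q['tool_pos'],loc(q['tool_pos']),q['tcp_rot'],q['ft_force'],q['finger_gap'])
for a in (0,.05,.1):
    th=.436+a; print(a,proj(s,PV+110*(np.cos(th)*ex3+np.sin(th)*np.array([0,0,1]))))
print(mark('w1',.109,0,(270,185,315,235)),mark('w21',0,0,(300,195,345,228)))
print(mark('w19',0,0.1,(300,270,345,322)))
E
```

```text
41.55 [635.23143429 172.96106861 278.23360332] [[656.1 -54.7 278.2]] [1.79913643e+02 1.93496795e-02 1.10039631e+02] [-0.46702044  0.5618689  -0.57463391] 49.809286379032535
0 [[321.73046437 223.63522513]]
0.05 [[317.89108662 226.36941243]]
0.1 [[313.47558196 229.15968595]]
(array([289.8, 221.9]), np.int32(87), 'r 13.8 ang -1.3', array([290.6, 203.1])) (array([321.4, 212.7]), np.int32(88), 'r 10.5 ang -0.1', array([321.6, 198.7]))
(array([321.9, 303.9]), np.int32(298), 'r 12.8 ang -0.1', array([323.5, 271.7]))
```

View pics/w22.png

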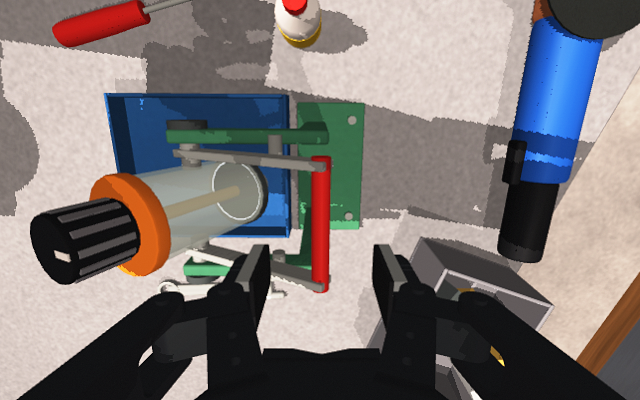

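```bash
python3 - <<'E'
from mark import *
for f in('w10','w22'):
    w=load(f); m=mask(w,'red',(300,150,345,295)); p=np.argwhere(m); print(f,p.mean(0)[::-1],p.min(0),p.max(0), proj(w,PV+110*(np.cos(.436)*ex3+np.sin(.436)*np.array([0,0,1]))))
E
```

```text
w10 [320.71535581 221.12546816] [155 312] [290 330] [[321.42151681 223.03168239]]
w22 [320.30526316 222.40457666] [156 311] [292 330] [[321.73046437 223.63522513]]
```

Emit:
drive_tool:
  moves:
    - [[1,-0.5,-10],0]
    - [[1,-0.5,-20],0]
    - [[1,-0.5,-30],0]
    - [[1,-0.5,-30],0]
    - [[1,-0.5,-30],0]
    - [[1,-0.5,-30],0]
    - [[1,-0.5,-30],0]
    - [[1,-0.5,-30],0]
  fingers: 0

```text
time: 42.22
tool_pos: [636.2, 172.4, 248.0]
tcp_rot: [179.9, 0.0, 109.8]
ft_force: [0.3, 0.4, 0.0]
finger_gap: -0.2
```

Emit:
drive_tool:
  moves:
    - [[0,0,-5],0]
    - [[0,0,-10],0]
    - [[0,0,-14],0]
    - [[0,0,-16],0]
    - [[0,0,-17],0]
    - [[0,0,-18],0]
    - [[0,0,-18],0]
    - [[0,0,-18],0]

```text
time: 42.88
tool_pos: [637.4, 172.9, 234.1]
tcp_rot: [179.6, 0.0, 109.8]
ft_force: [-5.0, -1.2, 21.8]
finger_gap: 0.1
```

Emit:
drive_tool:
  moves:
    - [[0,0,30],0]
    - [[0,0,70],0]
    - [[0,0,110],0]
    - [[-25,30,130],0]
    - [[-50,60,130],0]
    - [[-75,90,130],0]
    - [[-100,120,130],0]
    - [[-125,150,130],0]

```text
time: 43.55
tool_pos: [509.5, 323.4, 358.9]
tcp_rot: [-180.0, -0.0, 109.8]
ft_force: [-0.0, 0.3, -1.3]
finger_gap: 0.1
```

Emit:
drive_tool:
  moves:
    - [[-25,30,0],0]
    - [[-50,60,0],0]
    - [[-75,90,0],0]
    - [[-100,120,0],0]
    - [[-125,150,0],0]
    - [[-150,180,0],0]
    - [[-175,210,0],0]
    - [[-175,210,0],0]

```text
time: 44.22
tool_pos: [330.3, 536.9, 358.1]
tcp_rot: [-179.9, -0.1, 110.2]
ft_force: [0.7, -0.4, -0.2]
finger_gap: -0.1
```

```bash
python3 - <<'E'
from mark import *
a=snap('top','t23')['pixels'][110:260,210:360];b=snap('scene','s23')['pixels'][200:350,280:430];q=r.sense();print(q['time'],q['tool_pos'])
im=np.hstack([cv2.resize(x,(400,400),interpolation=cv2.INTER_CUBIC) for x in (a,b)])
cv2.imwrite('pics/c23.png',im[:,:,::-1])
E
```

```text
44.3167 [334.31953222 533.44001987 358.36439688]
```

View pics/c23.png

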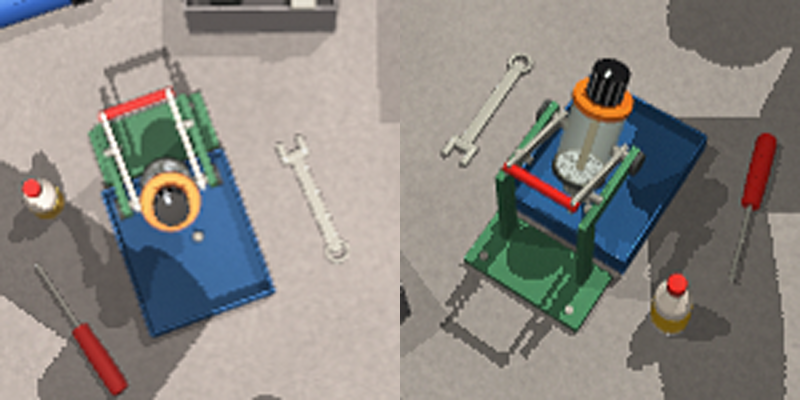

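```bash
python3 - <<'E'
from mark import *
a=load('w18')['pixels'][150:230,240:340];b=load('s14')['pixels'][255:295,330:380];c=load('w22')['pixels'][130:230,140:290]
im=np.hstack([cv2.resize(x,(260,260),interpolation=cv2.INTER_LINEAR) for x in (a,b,c)])
cv2.imwrite('pics/c24.png',im[:,:,::-1])
E
```

```text
(no output)
```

View pics/c24.png

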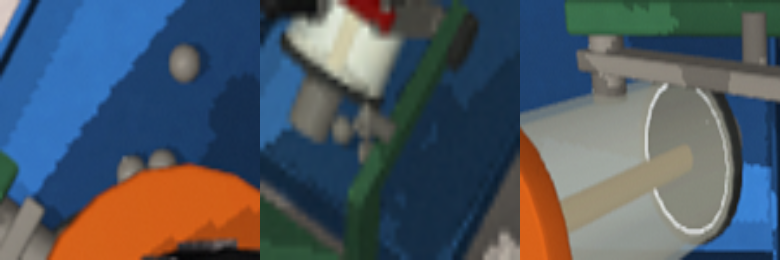

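```bash
python3 - <<'E'
from mark import *
w=load('w18'); P=plane(w,[(311,170),(290,202.5),(302,200.5)],11); print(loc(P)); s=load('s14'); print(proj(s,P))
# s14 crop: px=330+x/5.2, y=255+y/6.5
uv=[(330+(x-260)/5.2,255+y/6.5) for x,y in [(342,130),(365,118),(365,148)]]; print(np.round(uv,1), loc(plane(s,uv,11)))
b=s['pixels'][262:285,338:362]; cv2.imwrite('pics/c25.png',cv2.resize(b,(575,552),interpolation=cv2.INTER_NEAREST)[:,:,::-1])
b=load('s13')['pixels'][262:285,338:362]; cv2.imwrite('pics/c26.png',cv2.resize(b,(575,552),interpolation=cv2.INTER_NEAREST)[:,:,::-1])
E
```

```text
[[523.2 -66.8  11. ]
 [570.6 -65.4  11. ]
 [560.3 -54.8  11. ]]
[[352.57007257 263.21882331]
 [345.3056138  274.49305372]
 [349.74676879 273.65134425]]
[[345.8 275. ]
 [350.2 273.2]
 [350.2 277.8]] [[571.3 -63.1  11. ]
 [558.  -54.5  11. ]
 [571.9 -45.9  11. ]]
```

View pics/c26.png

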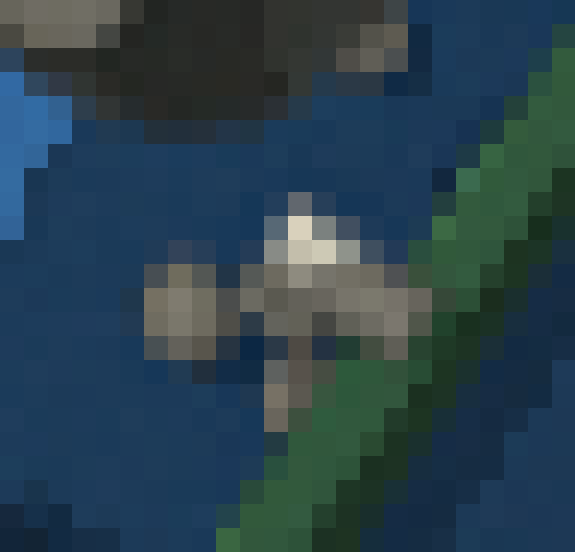

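```bash
python3 - <<'E'
from mark import *
D=571.9*ex3-45.9*ey3+[0,0,11]
for f in('w22','w10','w14','w13','w19','w21','w15','w16','t23'):
    print(f,proj(load(f),D).round(0))
E
```

```text
w22 [[252. 161.]]
w10 [[252. 161.]]
w14 [[285. 163.]]
w13 [[391. 165.]]
w19 [[327. 215.]]
w21 [[327. 191.]]
w15 [[336. 180.]]
w16 [[302. 211.]]
t23 [[273. 187.]]
```

```bash
python3 - <<'E'
from mark import *
w=load('w14')
for B in [(523.2,-66.8),(570.6,-65.4),(560.3,-54.8),(572,-46)]: print(proj(w,B[0]*ex3+B[1]*ey3+[0,0,11]).round(0))
c=[cv2.resize(load(f)['pixels'][y:y+70,x:x+90],(390,303),interpolation=cv2.INTER_CUBIC) for f,x,y in(('w14',240,130),('w22',205,130))]
cv2.imwrite('pics/c27.png',np.hstack(c)[:,:,::-1])
E
```

```text
[[245. 181.]]
[[285. 179.]]
[[276. 171.]]
[[285. 163.]]
```

View pics/c27.png

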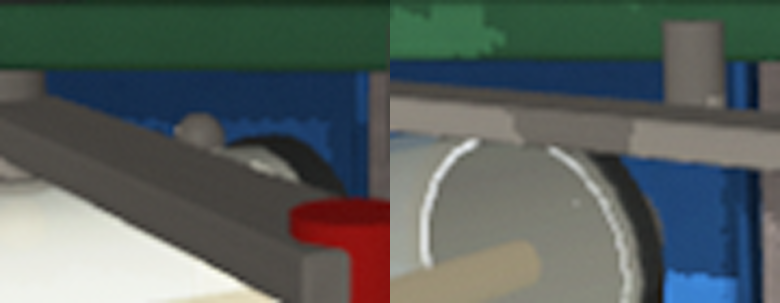

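```bash
python3 -c "
from bench import r
print(r.hand_in())"
```

```text
the job is handed in; nothing more can be done
None
```

The job is done and handed in at about 44 s of the 72 s allowed; no verdict was reported.

**What I did:** I unscrewed the cap in five strokes, until the wrist torque showed it had reached its stop. I then tipped the canister about 1.8 rad by its handle and returned it to the rear stop. Finally, I screwed the cap home in five strokes and pressed the handle down once more to be sure the canister was seated.

**Last checks:**
- **Cap:** the knob's mark is back at its starting angle, within about 1°, and the cap looks seated in the last pictures.
- **Canister:** the handle bar's top measures about 212 mm high, as expected at the rear stop. The last side view shows the canister empty.
- **Balls:** I placed all four inside the tray at about (523, -67), (571, -65), (560, -55) and (572, -46) mm, in bench axes turned 20° to line up with the stand. Only the first shows plainly in the final top picture. The other three lie under the canister, and I confirmed them from earlier views and cross-projection. The fourth was seen only partly.
- **Other things on the bench:** the wrench, screwdriver and oil bottle look unmoved. I did not check the hammer, discs and V-block again, but the arm never went near them.

**Forces and disagreement:** the highest force I read at the end of a move was about 40 N, at the wrist, late in the screwing strokes. My first guess at the knob's sideways position was a few mm off, so I re-centred it after the first stroke.

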